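Book in and gauge a batch of battery packs

ROBOT

A 6-joint arm with a two-finger parallel gripper is mounted at the origin on the work surface. World frame = base frame: x ahead of the robot, y to its left, z up, the work surface at z = 0. Lengths are in m, angles in rad, forces in N, time in s.
With the tool pointing down it reaches from about 0.3 to 0.775 m from the base axis. Payload 14.6 kg.
Tool frame: the origin (TCP) lies on the centre line of the jaws, within the pads' length; the fingertips stand 22 mm ahead of it and the grasp point (between the pads) lies 3 mm ahead of it (env.finger_overhang is the distance from the TCP to the fingertips, in m); z points along the fingers, y is the line along which they close (so a half turn about z gives the same grasp; the last joint's range is limited). The gripper opens to 94 mm and grips with 3 to 60 N. Pads are 16 mm wide; open, the fingers measure 119 mm over their backs; the gripper's body (75 mm by 177 mm) begins 78 mm behind the grasp point.
Start: joints at [-1.252, 0.3, 1.521, -0, 1.321, -0.067], TCP at [0.207, -0.51, 0.227] pointing down, gripper open.
Joint ranges: [-3.03, 3.03], [-0.79, 2.21], [0.23, 2.52], [-1.04, 4.18], [0, 3.07], [-2.55, 2.55]. Speed limits (rad/s): [2.22, 2.22, 2.57, 3.14, 3.14, 3.14].

INTERFACE

Orientations are given as [roll, pitch, yaw] about the fixed x, y, z axes, in that order (R = Rz(yaw) Ry(pitch) Rx(roll)).
In Python, from bench import monitor, eyes, order, env gives the robot as it stands.
- The arm moves only by the tool drive_tool, never from a script. Its argument "steps" is one flat list of numbers, 4 for each row, row after row: the shift along the tool's x, y, z in mm, then the turn about the tool's z in degrees. In form: [tx, ty, tz, twist, tx, ty, tz, twist, ...]. A call has 1 to 12 rows; each row is the pose to reach, as a shift and turn from the pose commanded when the call began, along the tool's axes at that moment; what a row does not reach only later rows make up. A row lasts 1/8 s, in which the tool goes at most 62.5 mm and 10.7 degrees, less where a joint would pass 70% of its speed; a pose out of reach is approached as far as the arm can. A call with a gripper value outside its range is refused whole. "gripper" is the finger opening in mm, from 0 to 94, set as the call begins (left out, the last holds). The fingers move at their own pace and stop on an object; "force" is the grip in N (left out, the last holds). Time passes only in rows, so rows that repeat a pose let the fingers close. It gives the time, the measured TCP pose, the force, the opening and the grip force at its end, in the units of the state.
- monitor.get_state(): the state, without advancing time (a new reading comes with each control period).
- eyes.grab_frame(name): name is "scene" or "top" or "wrist"; returns a dict with "pixels" (420x560x3 uint8, red, green, blue), "fx", "fy", "cx", "cy" (pixels), "rvec" (rotation vector, rad) and "tvec" (3), from world to camera coordinates, as OpenCV has them. Camera axes: x right, y down, z forward; pixel columns grow to the right and rows downward; lengths in m; the calibration is good to about 2 mm. A picture is of the moment at which its call begins. There is no depth.
- order.sign_off(): hands the job in; it is judged then, once.
The state is a dict: "time": time; "joint_positions": joint angles; "dq": joint speeds; "joint_torque": joint torques, N m; "tool_pos": TCP position; "ee_rot": TCP orientation; "force": force on the tool from outside, world axes, zero at the start; "torque": the same for the moment, N m; "opening": finger opening in m; "finger_force": force on a finger pad.
Only numpy, scipy, OpenCV 4.12 (cv2) and the standard library are available. Lean on these libraries where they do the work, as an engineer would, in place of code of your own. Each camera call takes 0.05 s, during which the arm holds its last target. There are 200 camera calls.

TASK

Book in this batch of battery packs: first aim the scanner squarely at the tray's barcode label from a hand's breadth away and hold it steady there for a good second, and leave it hanging freely by its eye on the hook. Then, shortest pack first and longest last, lay each pack on the bench gauge, let go of it, press the gauge's pad down until the foot rests on the pack without forcing it and hold it a good second for the reading, then lay the pack flat on the floor of the tray. Finish with the gauge's slide up again, and leave the other things on the bench where they are.

Things in the scene. Friction and masses are not known exactly. Their poses are not given: they have to be found in the camera images.
- scanner: Handheld barcode scanner lying on its underside; origin in the plane of the underside, under the middle of the handle. x runs along it towards the nose (and along the beam), z up. White handle 115 long x 30 wide x 30 high (x -57 to 57, z 2 to 32), grey head 45 x 44 x 34 (x 55 to 100); balance point near x = 8. At the tail a steel eye. 0.18 kg.
- scanner_eye (a point): Middle of the scanner's round steel eye, at (-82, 0, 28.5) in the scanner's frame. The eye stands in the scanner's x-z plane (you look through it along the scanner's y); free opening about 36 mm, bar 9 mm thick, outside 57 mm.
- scanner_nose (a point): Middle of the scanner's window at the front of the head, at (100, 0, 17) in the scanner's frame; the beam leaves along the scanner's +x.
- hook: Fixed hook stand: round base of radius 50 (12 high), post of radius 8, and at height 240 a round arm of 9 mm thickness that runs 95 mm from the post along the stand's -x, its last 7 mm bent up by 13 mm (tip's top at 258). Origin under the post, at the base's underside.
- hook_arm (a point): Point on the axis of the hook's arm, 50 mm from the post (at (-50, 0, 240) in the stand's frame).
- tray: Fixed black plastic tray for checked packs, 310 (x) x 210 (y) x 22 high outside, walls 5, floor 5 thick; origin under its middle. Its label desk stands 215 mm out along its +x.
- label: White card 70 x 90 with a printed barcode, on the label desk of the tray; origin in the middle of its printed face, 72 mm above the bench. Its z axis is the face's normal, which leans 45 degrees back from vertical towards the tray's -x; its y is the tray's y.
- gauge: Fixed bench thickness gauge; origin at the underside of its base plate (220 x 130 x 12 high: x -80 to 140, y -65 to 65). The plate's top is the anvil. A steel column of radius 13, 187 high, stands at (115, 0). A low fence (8 thick, 110 long, 9 high) stands on the plate behind the foot, its near face at x = 48, as a stop for the parts. The foot comes down at (20, 0).
- anvil (a point): Point on the top of the anvil (12 mm above the bench) right under the foot.
- gauge_foot: Steel foot (radius 10.5) under the gauge's vertical spindle of radius 7.5; origin in the middle of its underside. With the slide up it is 50 mm above the anvil. Nothing of the gauge reaches further to the gauge's -x than the foot; the slide's white arm runs from it to the column.
- gauge_slide (a joint): How far the slide with foot and push pad has been lowered, m: 0 up (a spring returns it there when let go), 0.048 down; the thickness read is 0.050 minus this. The spring takes 2 N to start and 4 N at the bottom; about 8 N in all seats the foot firmly on a part.
- gauge_pad (a point): Middle of the top of the round black push pad (radius 18) of the slide, 40 mm from the foot's axis along the gauge's +x; it moves down with the slide, and is 152 mm above the bench when up.
- spray: White spray bottle, 48 x 150 high, a bystander; origin under its middle.
- driver: Screwdriver, lying, a bystander; origin under its middle.
- pack_short: Grey plastic battery pack with a paper label on top, 95 long (x) x 58 wide (y) x 24 thick (z); origin in the middle of its underside. The shortest and thickest of the three sizes. May be absent.
- pack_middle: Grey plastic battery pack with a paper label on top, 118 long (x) x 44 wide (y) x 18 thick (z); origin in the middle of its underside. The middle one in length, narrowest of the three sizes. May be absent.
- pack_long: Grey plastic battery pack with a paper label on top, 145 long (x) x 52 wide (y) x 12 thick (z); origin in the middle of its underside. The longest and thinnest of the three sizes. May be absent.

How it is judged:
By the outcome, as a careful person would: the job done as asked, in the order asked, and still so for the second after the job is handed in, with the robot touching nothing.
Of pack_short, pack_middle, pack_long only 2 to 3 are there at a start; the rules pass over those that are not, and their reading is None.
At some moment in a run one of pack_short, pack_middle, pack_long may be knocked a few centimetres aside while the robot is not near it.
It also fails if it takes over 210 s, if anything falls off the work surface, if the arm or the gripper's body presses on something with over 40 N, if the wrist force passes 120 N, or if a joint passes its speed limit or range.

## Working session

There is one attempt and no reset: what is moved stays moved. The work goes in short steps, Python scripts to look and compute and a tool call to move; the robot and the scene stay as the last step left them, time stands still between calls to the robot, and variables do not carry over. Pictures are saved under pics/ and viewed, at most 14 in all, crops included, and the job is handed in when it is done.

Besides the shell and the picture viewer there is one more tool, called by a JSON object that holds its "op" and its "data", one argument or row to a line. drive_tool: Moves the arm, as the interface text tells. Its arguments: {"type":"object","properties":{"steps":{"type":"array","items":{"type":"number"}},"gripper":{"type":"number"},"force":{"type":"number"}},"required":["steps"]}

```bash
ls; mkdir -p pics; python3 - <<'E'
from bench import monitor, eyes, order, env
import cv2
for n in("scene","top"):
    f=eyes.grab_frame(n); cv2.imwrite(f"pics/{n}0.png",f["pixels"][:,:,::-1])
    print(n,f["fx"],f["cx"],f["cy"],f["rvec"],f["tvec"])
print(monitor.get_state()); print(env.finger_overhang)
E
```

```text
pics
scene 412.66499275362145 273.99535448050955 208.536581214079 [ 2.16597763  1.20318742 -0.43265335] [-0.36798049 -0.26636421  1.54436798]
top 417.82883639029336 283.2547126112559 203.60031623885686 [ 2.1340261  -2.15640668  0.18422698] [0.06138248 0.62991378 1.2645998 ]
{'time': 0.1, 'joint_positions': array([-1.25157347e+00,  3.00403811e-01,  1.52148315e+00, -5.41323282e-06,
        1.32069500e+00, -6.65888786e-02]), 'dq': array([-1.23528177e-03, -2.11219096e-03, -1.73770202e-03,  9.82093182e-05,
        3.57802421e-04, -5.31991481e-04]), 'joint_torque': array([ 2.05080265e-03, -5.32644296e+01, -3.53285229e+01,  7.10040238e-02,
        2.35183036e-02, -7.57452221e-05]), 'tool_pos': array([ 0.20691072, -0.50938226,  0.22696466]), 'ee_rot': array([-3.14060520e+00, -6.05958323e-05,  3.85813049e-01]), 'force': array([ 0.67200348,  0.73898533, -0.73753083]), 'torque': array([ 0.0232671 , -0.00680796, -0.03975353]), 'finger_force': 0.0, 'opening': 0.09424445031940655}
0.022
```

View pics/top0.png

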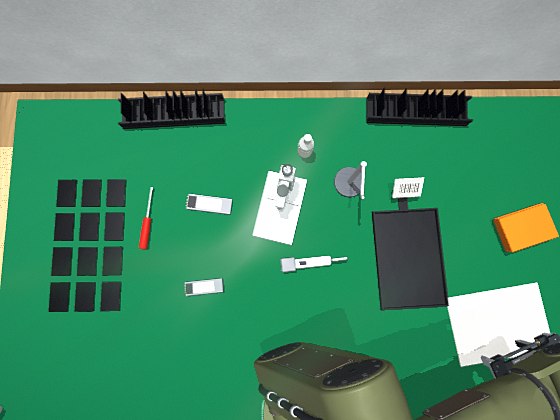

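View pics/scene0.png

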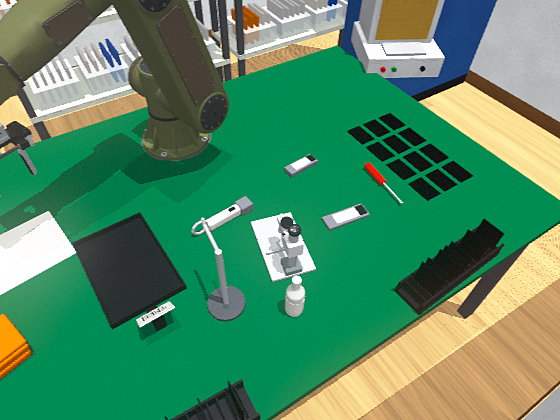

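The top view shows two packs at pixels (209,204) and (204,287), and the gauge at (280,208). The scanner is at (315,263) with its nose to the left. The hook base is at (348,182), the tray at (410,258) and the label at (408,187).

```bash
cat > h.py <<'E'
from bench import monitor, eyes, order, env
import cv2, numpy as np
def K(f): return np.array([[f["fx"],0,f["cx"]],[0,f["fy"],f["cy"]],[0,0,1.]])
def world(f,uv,z):
    R,_=cv2.Rodrigues(np.array(f["rvec"],float)); t=np.array(f["tvec"],float)
    d=R.T@np.linalg.inv(K(f))@np.array([uv[0],uv[1],1.]); c=-R.T@t
    return (c+d*(z-c[2])/d[2])
def proj(f,P): return cv2.projectPoints(np.array(P,float).reshape(-1,3),np.array(f["rvec"],float),np.array(f["tvec"],float),K(f),None)[0][:,0]
def tri(fs,uvs):
    A=[];b=[]
    for f,uv in zip(fs,uvs):
        R,_=cv2.Rodrigues(np.array(f["rvec"],float)); c=-R.T@np.array(f["tvec"],float)
        d=R.T@np.linalg.inv(K(f))@np.array([uv[0],uv[1],1.]); d/=np.linalg.norm(d)
        M=np.eye(3)-np.outer(d,d); A.append(M); b.append(M@c)
    return np.linalg.lstsq(np.vstack(A),np.hstack(b),rcond=None)[0]
def grab(n,save=None):
    f=eyes.grab_frame(n)
    if save: cv2.imwrite(save,f["pixels"][:,:,::-1])
    return f
def rect(f,x0,x1,y0,y1,z,s):
    """metric top view at height z, s px per m; rows: x decreasing, cols: y decreasing"""
    P=[(x1,y1,z),(x1,y0,z),(x0,y0,z),(x0,y1,z)]; w,h=int((y1-y0)*s),int((x1-x0)*s)
    H=cv2.getPerspectiveTransform(proj(f,P).astype(np.float32),np.float32([(0,0),(w,0),(w,h),(0,h)]))
    return cv2.warpPerspective(f["pixels"][:,:,::-1],H,(w,h),flags=cv2.INTER_CUBIC)
def d2t(dx,dy,dz,s=None):
    """world shift in mm -> tool axes"""
    s=s or monitor.get_state()
    from scipy.spatial.transform import Rotation as Ro
    return Ro.from_euler('xyz',s["ee_rot"]).inv().apply([dx,dy,dz])
E
python3 - <<'E'
from h import *
f=grab("top"); 
for n,uv,z in [("packA",(209,204),.02),("packB",(204,287),.02),("gauge",(280,208),.012),("hookbase",(348,182),.012),("hookarm a",(362,162),.24),("hookarm b",(363,200),.24),("scn head",(289,265),.03),("scn eye",(340,260),.03),("tray",(410,258),.02),("label",(408,187),.072),("driver",(147,225),0)]:
    print(n,world(f,uv,z).round(3))
# packs
hsv=cv2.cvtColor(f["pixels"],cv2.COLOR_RGB2HSV); m=((hsv[...,1]<70)&(hsv[...,2]>90)).astype(np.uint8)
n,l,st,c=cv2.connectedComponentsWithStats(m[150:320,170:400])
for i in range(1,n):
    if st[i,4]>100:
        ys,xs=np.where(l==i); r=cv2.minAreaRect(np.c_[xs+170,ys+150].astype(np.float32)); b=cv2.boxPoints(r)
        w=[world(f,p,.018) for p in b]; print(r[0],np.linalg.norm(w[0]-w[1])*1000,np.linalg.norm(w[1]-w[2])*1000)
im=rect(f,.1,.75,-.1,.55,0.0,900); 
cv2.imwrite("pics/r1.png",im)
w=grab("wrist","pics/w0.png"); print(w["rvec"],w["tvec"],w["fx"])
E
```

```text
packA [0.636 0.293 0.02 ]
packB [0.375 0.304 0.02 ]
gauge [0.622 0.065 0.012]
hookbase [ 0.706 -0.158  0.012]
hookarm a [ 0.713 -0.159  0.24 ]
hookarm b [ 0.608 -0.157  0.24 ]
scn head [0.439 0.039 0.03 ]
scn eye [ 0.453 -0.121  0.03 ]
tray [ 0.457 -0.345  0.02 ]
label [ 0.676 -0.335  0.072]
driver [0.573 0.494 0.   ]
(349.5817565917969, 178.692626953125) 123.88236830864577 102.01345928232095
(280.88238525390625, 202.47059631347656) 255.23313256334507 133.34163212596818
(395.5, 188.0) 22.92281856426029 59.69750662580811
(208.56153869628906, 203.50772094726562) 51.150697284867476 145.74438645361587
(313.7461853027344, 260.96923828125) 211.56789000773625 43.11179876260125
(203.41339111328125, 286.6051940917969) 118.90208413756584 43.39758360596456
[-2.43232102  1.635522    0.20329533] [-0.54939245 -0.02682217  0.38892556] 306.6614305704182
```

View pics/r1.png

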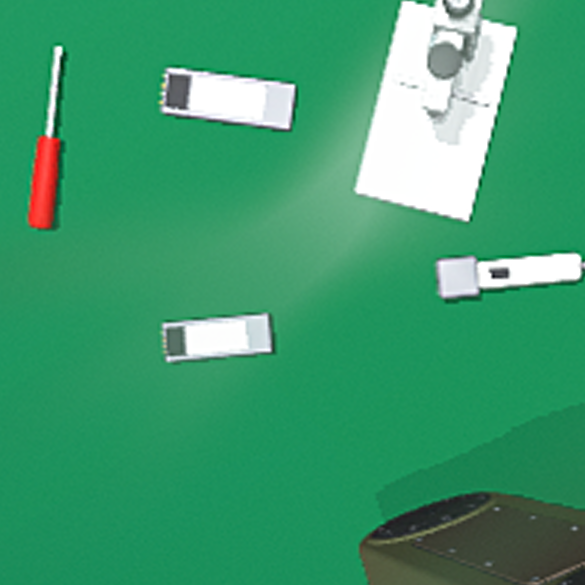

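The packs measure 145x51 (long, at (.636,.293)) and 119x43 (middle, at (.375,.304)), so the short one seems to be absent. I'll move over the scanner next.

{"op": "drive_tool", "data": {
  "steps": [388, -328, -73, -73, 388, -328, -73, -73, 388, -328, -73, -73, 388, -328, -73, -73, 388, -328, -73, -73, 388, -328, -73, -73, 388, -328, -73, -73, 388, -328, -73, -73, 388, -328, -73, -73, 388, -328, -73, -73, 388, -328, -73, -73, 388, -328, -73, -73],
  "gripper": 94
}}

```text
time: 1.7
tool_pos: [0.4426, -0.0608, 0.3003]
ee_rot: [-3.141, 0.0, 1.658]
force: [-0.3, 0.8, -0.8]
opening: 0.0941
finger_force: 0.0
```

```bash
python3 - <<'E'
from h import *
w=grab("wrist","pics/w1.png")
R=cv2.Rodrigues(w["rvec"])[0]; print("cam",-R.T@w["tvec"],R[2])
E
```

```text
cam [0.43530952 0.00922341 0.45656767] [ 0.02121119 -0.24263788 -0.96988502]
```

View pics/w1.png

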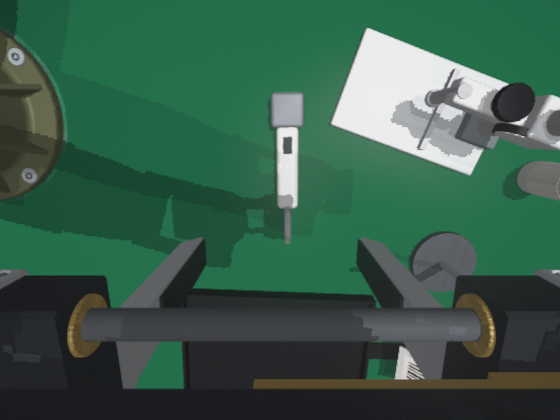

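The wrist view shows the scanner with its head front at row 93, its handle tail at (288,207) and its eye end at (289,243). The gauge plate corners are at (368,29), (332,124) and (471,174).

```bash
python3 - <<'E'
from h import *
w=grab("wrist")
for n,uv,z in [("headfront L",(272,94),.034),("headfront R",(302,94),.034),("head back",(287,127),.034),("handle end",(288,207),.032),("eye end",(289,243),.0285),("g near R",(332,124),.012),("g near L... ",(368,29),.012),("g far?",(471,174),.012),("hookbase c",(444,262),.012)]:
    print(n,world(w,uv,z).round(4))
t=grab("top")
for n,uv,z in [("gTL",(268,171),.012)]: print(n,world(t,uv,z))
# plate corners from rect image r1 at z=0 -> pixel -> z=.012
for cr in [(355,192),(470,220),(517,28),(402,0)]:
    P=(.75-cr[1]/900,.55-cr[0]/900,0); print(world(t,proj(t,[P])[0],.012).round(4))
E
```

```text
headfront L [0.4192 0.0594 0.034 ]
headfront R [0.4579 0.0629 0.034 ]
head back [0.4424 0.0201 0.034 ]
handle end [ 0.454  -0.0889  0.032 ]
eye end [ 0.4608 -0.144   0.0285]
g near R [0.5049 0.0302 0.012 ]
g near L...  [0.5362 0.1522 0.012 ]
g far? [ 0.7146 -0.0212  0.012 ]
hookbase c [ 0.7054 -0.1598  0.012 ]
gTL [0.74507432 0.10299752 0.012     ]
[0.5357 0.1548 0.012 ]
[0.5048 0.0282 0.012 ]
[ 0.7163 -0.0236  0.012 ]
[0.7471 0.1031 0.012 ]
```

{"op": "drive_tool", "data": {
  "steps": [-18, 9, 60, -1, -18, 9, 120, -1, -18, 9, 180, -1, -18, 9, 225, -1, -18, 9, 255, -1, -18, 9, 275, -1, -18, 9, 275, -1, -18, 9, 275, -1]
}}

```text
time: 2.85
tool_pos: [0.4539, -0.077, 0.0262]
ee_rot: [3.141, 0.0, 1.677]
force: [0.5, -0.5, 0.5]
opening: 0.094
finger_force: 0.0
```

{"op": "drive_tool", "data": {
  "steps": [0, 0, 0, 0, 0, 0, 0, 0, 0, 0, 0, 0, 0, 0, 0, 0, 0, 0, 0, 0, 0, 0, 0, 0, 0, 0, 0, 0, 0, 0, 0, 0],
  "gripper": 20,
  "force": 5
}}

```text
time: 3.85
tool_pos: [0.4536, -0.0768, 0.0254]
ee_rot: [-3.142, -0.0, 1.677]
force: [-0.2, 0.0, -0.1]
opening: 0.0301
finger_force: 5.0
```

{"op": "drive_tool", "data": {
  "steps": [1, 0, -10, 0, 4.4, 0, -19.5, 0, 7, 0, -28, 0, 10.5, 0, -36, 0, 14.5, 0, -44, 0, 18.6, 0, -51.6, 0, 24, 0, -60, 0, 30, 0, -68, 0, 36, 0, -75, 0, 42, 0, -81, 0, 50, 0, -88, 0, 57, 0, -94, 0],
  "force": 4
}}

```text
time: 5.35
tool_pos: [0.4474, -0.0196, 0.1198]
ee_rot: [-3.142, -0.0, 1.677]
force: [0.7, 0.0, -1.5]
opening: 0.03
finger_force: 4.0
```

{"op": "drive_tool", "data": {
  "steps": [0, 0, 0, 0, 0, 0, 0, 0, 0, 0, 0, 0],
  "force": 30
}}

```text
time: 5.72
tool_pos: [0.4476, -0.0201, 0.1194]
ee_rot: [3.142, -0.0, 1.677]
force: [0.2, 1.7, 1.3]
opening: 0.0295
finger_force: 30.0
```

```bash
python3 - <<'E'
from h import *
f=grab("scene"); w=grab("wrist")
a=cv2.resize(f["pixels"][120:300,150:330],None,fx=2.3,fy=2.3,interpolation=cv2.INTER_CUBIC)[:,:,::-1]
b=cv2.resize(w["pixels"][:,:],(552,414))[:, 150:500][:,:,::-1]
cv2.imwrite("pics/s2.png",np.hstack([a,b]))
E
```

```text
(no output)
```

View pics/s2.png

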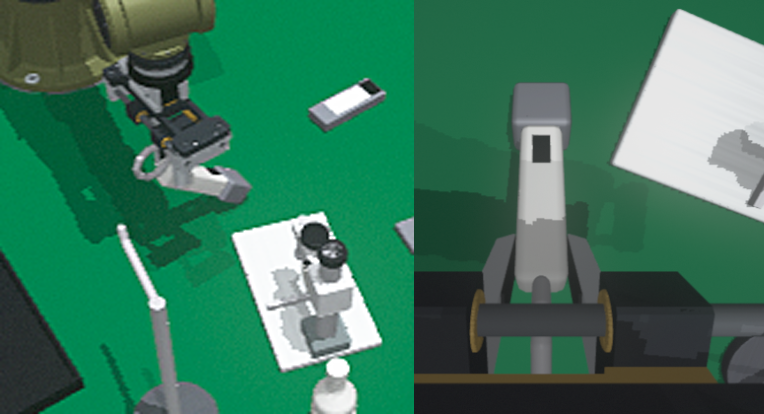

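The scanner is pitched in the jaws. Its head top front edge is at about (541,83) in the right half, and the handle starts at row 127. I'll fit the angle.

```bash
cat > fit.py <<'E'
from h import *
from scipy.spatial.transform import Rotation as Ro
from scipy.optimize import least_squares
def pts(th,gx,gz,P):
    s=monitor.get_state(); R=Ro.from_euler('xyz',s["ee_rot"]).as_matrix()
    g=np.array(s["tool_pos"])+R[:,2]*.003
    c,d=np.cos(th),np.sin(th); ex=R[:,0]; up=-R[:,2]
    P=np.array(P,float)-[gx,0,gz]
    return g+np.outer(P[:,0]*c+P[:,2]*d,ex)+np.outer(-P[:,0]*d+P[:,2]*c,up)+np.outer(P[:,1],np.cross(up,ex))
E
python3 - <<'E'
from fit import *
w=grab("wrist")
k=560/552
obs=np.array([[(513+571)/2-414+150,83],[541-264,127],[541-264,289]])*k
P=np.array([(100,0,34),(57,0,33),(-57,0,32)])/1000.
r=least_squares(lambda q:(proj(w,pts(q[0],q[1],q[2],P))-obs)[:,1],[.7,-.042,.02]); print(np.degrees(r.x[0]),r.x,r.fun)
for th in (30,40,45,50): print(th,(proj(w,pts(np.radians(th),-.042,.02,P))/k).round(0).tolist(), pts(np.radians(th),-.042,.02,[(.1,0,0),(.1,0,.034)])[:,2])
E
```

```text
40.35689331848241 [ 0.70436066 -0.04160351  0.03403577] [5.68434189e-14 0.00000000e+00 0.00000000e+00]
30 [[279.0, 39.0], [279.0, 96.0], [279.0, 288.0]] [0.02810909 0.05755812]
40 [[279.0, 66.0], [279.0, 112.0], [279.0, 283.0]] [0.00982869 0.03587956]
45 [[279.0, 79.0], [279.0, 120.0], [279.0, 280.0]] [0.00187176 0.02591928]
50 [[279.0, 92.0], [279.0, 128.0], [279.0, 277.0]] [-0.00521354  0.01664763]
```

```bash
python3 - <<'E'
from h import *
t=grab("top"); s=grab("scene")
hsv=cv2.cvtColor(t["pixels"],cv2.COLOR_RGB2HSV)
m=(hsv[...,2]<70).astype(np.uint8); m[:205]=0;m[320:]=0;m[:,:365]=0;m[:,452:]=0
ct=max(cv2.findContours(m,cv2.RETR_EXTERNAL,cv2.CHAIN_APPROX_NONE)[0],key=cv2.contourArea)
b=cv2.boxPoints(cv2.minAreaRect(ct)); W=np.array([world(t,p,.022) for p in b]); print(b.round(1).tolist(),W.round(4).tolist(),W.mean(0),[np.linalg.norm(W[i]-W[i-1]).round(4) for i in range(4)])
a=cv2.resize(t["pixels"][165:215,380:440],None,fx=6,fy=6,interpolation=cv2.INTER_CUBIC)
c=cv2.resize(s["pixels"][285:345,125:185],None,fx=6,fy=6,interpolation=cv2.INTER_CUBIC)
o=np.zeros((360,720,3),np.uint8);o[:300,:360]=a;o[:,360:]=c
cv2.imwrite("pics/lab.png",o[:,:,::-1])
E
```

```text
[[370.79998779296875, 207.5], [438.5, 201.3000030517578], [448.0, 305.70001220703125], [380.29998779296875, 311.8999938964844]] [[0.6196, -0.2269, 0.022], [0.6376, -0.447, 0.022], [0.3089, -0.4536, 0.022], [0.2929, -0.2418, 0.022]] [ 0.46476168 -0.34231732  0.022     ] [np.float64(0.327), np.float64(0.2209), np.float64(0.3288), np.float64(0.2124)]
```

View pics/lab.png

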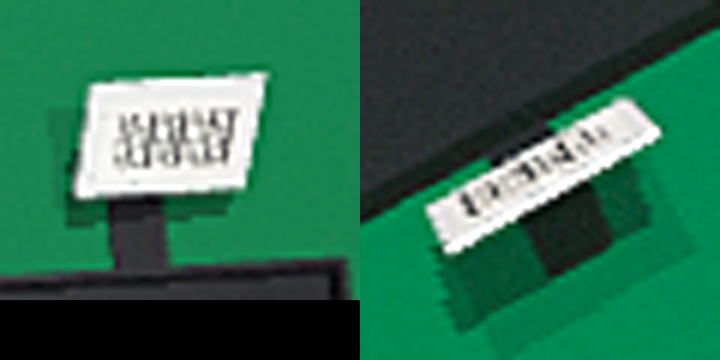

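```bash
python3 - <<'E'
from h import *
t=grab("top"); s=grab("scene")
T=np.array([(91,86),(268,73),(245,186),(75,198)])/6+[380,165]
S=(np.array([(662,130),(447,255),(425,208),(630,97)])-[360,0])/6+[125,285]
W=np.array([tri((t,s),(a,b)) for a,b in zip(T,S)]); print(W.round(4).tolist(),W.mean(0))
x=W[0]+W[1]-W[2]-W[3]; y=W[0]+W[3]-W[1]-W[2]; print("len",np.linalg.norm(x)/2,np.linalg.norm(y)/2); n=np.cross(x,y);n/=np.linalg.norm(n); print("n",n,"yaw y",np.degrees(np.arctan2(-y[0],y[1])),"yaw n",np.degrees(np.arctan2(-n[1],-n[0])))
C=np.array([world(t,p,.022) for p in [(373,211),(437,208),(447,304),(382,309)]]);print(C.round(4).tolist(),C.mean(0))
E
```

```text
[[0.6968, -0.2872, 0.0939], [0.7025, -0.3785, 0.0944], [0.6518, -0.3801, 0.0472], [0.6471, -0.2896, 0.0446]] [ 0.67455438 -0.33384604  0.07003767]
len 0.0696777784309791 0.09108095640588648
n [-0.69243093 -0.02818758  0.72093333] yaw y 3.3296203751024365 yaw n 2.3311176246560046
[[0.6081, -0.2335, 0.022], [0.6159, -0.4407, 0.022], [0.3141, -0.4509, 0.022], [0.3015, -0.2476, 0.022]] [ 0.45991845 -0.34319     0.022     ]
```

The label centre is at (.6755,-.334,.072) with yaw about 2.5°, and its size and normal match the description. I'll carry the scanner to the aiming pose.

{"op": "drive_tool", "data": {
  "steps": [0, 0, -50, 0, 0, 0, -100, 0, 0, 0, -122, 9, -50, -8, -122, 19, -100, -16, -122, 29, -150, -25, -122, 39, -200, -33, -122, 49, -250, -41, -122, 59, -300, -49, -122, 69, -317, -30, -122, 79, -326, 0, -122, 88, -326, 20, -122, 94]
}}

```text
time: 7.58
tool_pos: [0.5025, -0.3427, 0.2404]
ee_rot: [-3.141, 0.002, 0.032]
force: [-0.3, 0.3, -2.3]
opening: 0.0299
finger_force: 30.0
```

```bash
python3 - <<'E'
from fit import *
print(monitor.get_state()["tool_pos"],monitor.get_state()["ee_rot"])
t=grab("top");s=grab("scene");w=grab("wrist")
for i,f in enumerate((t,s)): print(proj(f,pts(np.pi/4,-.042,.02,[(.1,0,.017),(-.082,0,.0285)])))
P=pts(np.pi/4,-.042,.02,[(.1,0,.017)])[0]; print(P)
o=np.zeros((420,800,3),np.uint8)
for i,f in enumerate((t,s)):
    u,v=proj(f,pts(np.pi/4,-.042,.02,[(.02,0,.0)]))[0].astype(int); print(u,v)
    o[:400,400*i:400*i+400]=cv2.resize(f["pixels"][v-50:v+50,u-50:u+50],(400,400),interpolation=cv2.INTER_CUBIC)
cv2.imwrite("pics/aim.png",o[:,:,::-1]); cv2.imwrite("pics/aimw.png",w["pixels"][:,:,::-1])
E
```

```text
[ 0.50254502 -0.34270814  0.24042414] [-3.14103209e+00  1.68112598e-03  3.18484141e-02]
[[417.1068296  208.01048562]
 [439.32295943 246.3333064 ]]
[[135.5345814  277.68821222]
 [101.09831592 209.0394622 ]]
[ 0.60007919 -0.33810183  0.13470845]
424 229
120 247
```

View pics/aim.png

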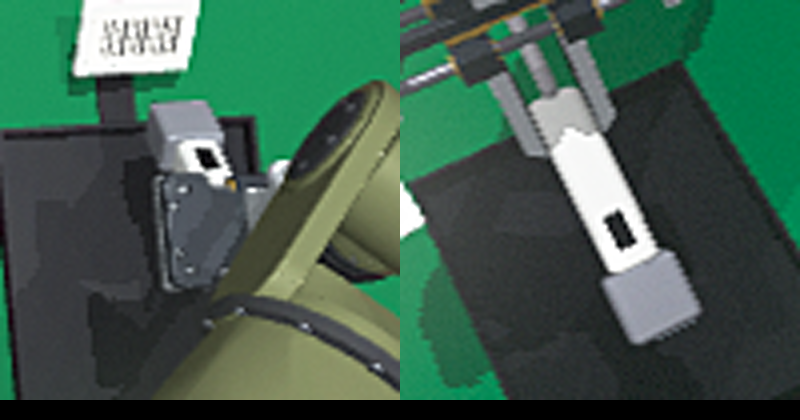

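```bash
python3 - <<'E'
from fit import *
t=grab("top");s=grab("scene")
P=np.array([(100,0,34),(57,0,33),(-57,0,32)])/1000.
To=np.array([(419.5,204.75),(424.75,215)]); So=np.array([(136.2,279.5),(128,262.5),(109.5,220.2)])
def res(q): 
    Q=pts(q[0],q[1],q[2],P)+[0,q[3],0]
    return np.r_[(proj(t,Q[:2])-To).ravel(),(proj(s,Q)-So).ravel()]
r=least_squares(res,[.78,-.042,.02,0]); print(np.degrees(r.x[0]),r.x,r.fun.round(1))
q=r.x; N=pts(q[0],q[1],q[2],[(.1,0,.017)])[0];B=pts(q[0],q[1],q[2],[(.2,0,.017)])[0]-N; print(N,B*10)
L=np.array([.6755,-.334,.072]); print("along",(L-N)@B*10,"off",(L-N)-((L-N)@B*10)*B*10)
E
```

```text
32.57446168870546 [ 5.68531609e-01 -4.27191179e-02  5.23973277e-02 -2.84098496e-04] [-1.4 -1.2 -2.8  0.  -0.1 -0.6 -0.1  0.3 -3.3  0.3]
[ 0.60244759 -0.33820678  0.13130497] [ 0.84151744  0.03274764 -0.53923649]
along 0.09359204309066527 off [-0.00570693  0.00114186 -0.00883673]
```

```bash
python3 - <<'E'
from fit import *
t=grab("top");s=grab("scene");w=grab("wrist")
def box(a,b):
    return np.array([(x,y,z) for x in (a[0],b[0]) for y in (a[1],b[1]) for z in (a[2],b[2])])/1000.
E=[(i,j) for i in range(8) for j in range(i+1,8) if bin(i^j).count("1")==1]
o=[]
for f,c,k in ((s,(75,200,90,110),4.4),(w,(180,40,200,245),2)):
    for th in (38,45):
        im=cv2.resize(f["pixels"],None,fx=k,fy=k,interpolation=cv2.INTER_CUBIC)
        for bx in (box((-57,-15,2),(57,15,32)),box((55,-22,0),(100,22,34))):
            p=((proj(f,pts(np.radians(th),-.042,.02,bx))+.5)*k).astype(int)
            for i,j in E: cv2.line(im,tuple(map(int,p[i])),tuple(map(int,p[j])),(255,0,0),1)
        x,y,ww,hh=[int(v*k) for v in c]; im=im[y:y+hh,x:x+ww]; o.append(np.pad(im,((0,max(0,490-im.shape[0])),(0,0),(0,0)))[:490])
a=np.hstack(o); print(a.shape)
cv2.imwrite("pics/ov.png",cv2.resize(a,(800,int(800*a.shape[0]/a.shape[1])))[:,:,::-1])
cv2.imwrite("pics/ov2.png",cv2.resize(np.hstack(o[2:]),(800,490))[:,:,::-1])
E
```

```text
(490, 1592, 3)
```

View pics/ov.png

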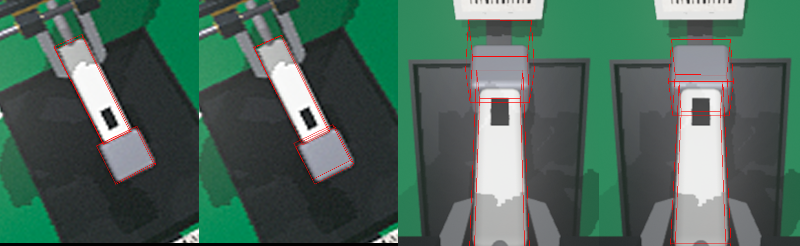

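The 45° wireframe fits the wrist view to about 2°, so I'll centre the beam and hold.

{"op": "drive_tool", "data": {
  "steps": [8, -0.6, -3, -0.4, 15.7, -1.2, -5, -0.7, 15.7, -1.2, -5, -0.7, 15.7, -1.2, -5, -0.7, 15.7, -1.2, -5, -0.7, 15.7, -1.2, -5, -0.7, 15.7, -1.2, -5, -0.7, 15.7, -1.2, -5, -0.7, 15.7, -1.2, -5, -0.7, 15.7, -1.2, -5, -0.7, 15.7, -1.2, -5, -0.7, 15.7, -1.2, -5, -0.7]
}}

```text
time: 9.48
tool_pos: [0.5177, -0.3403, 0.2465]
ee_rot: [3.142, -0.0, 0.049]
force: [-0.0, -0.2, -1.9]
opening: 0.0296
finger_force: 30.0
```

```bash
python3 - <<'E'
from fit import *
w=grab("wrist"); t=grab("top"); s=grab("scene")
print(monitor.get_state()["tool_pos"],monitor.get_state()["ee_rot"])
k=1.4;im=cv2.resize(w["pixels"],None,fx=k,fy=k,interpolation=cv2.INTER_CUBIC)
for th in (43,47,51):
    print(th,proj(w,pts(np.radians(th),-.042,.02,[(.1,0,.034),(.057,0,.033)])).round(1).tolist())
cv2.imwrite("pics/aim2.png",im[:420,150:700,::-1])
# hook arm: crops
a=cv2.resize(t["pixels"][150:215,325:385],None,fx=6,fy=6,interpolation=cv2.INTER_CUBIC)
c=cv2.resize(s["pixels"][205:325,180:260],None,fx=5,fy=5,interpolation=cv2.INTER_CUBIC)
o=np.zeros((600,760,3),np.uint8);o[:390,:360]=a;o[:,360:]=c
cv2.imwrite("pics/hook.png",o[:,:,::-1])
E
```

```text
[ 0.51771553 -0.3403896   0.24645519] [ 3.14155609e+00 -9.49218689e-06  4.89345326e-02]
43 [[280.9, 73.4], [280.9, 116.4]]
47 [[280.9, 84.2], [280.9, 123.2]]
51 [[280.9, 94.8], [280.8, 130.2]]
```

View pics/aim2.png

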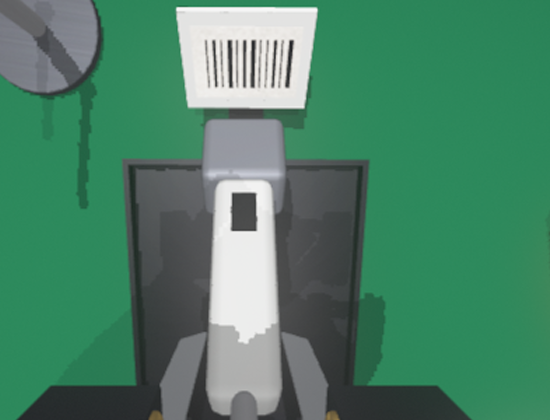

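View pics/hook.png

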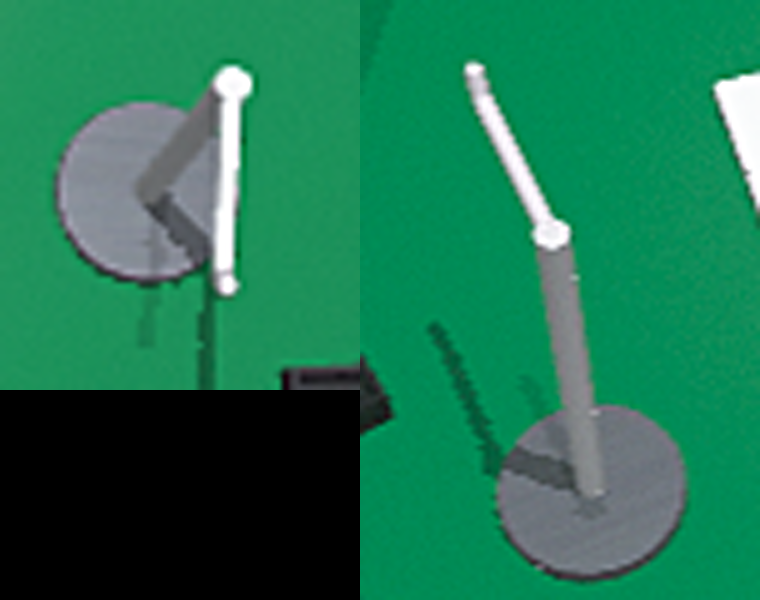

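The hold pose shows the scanner head centred under the barcode: the head is at column 244 and the label at column 247. The hook's post top and arm tip are clear in both views. I'll hold a bit longer and then work out the hook.

{"op": "drive_tool", "data": {
  "steps": [0, 0, 0, 0, 0, 0, 0, 0, 0, 0, 0, 0, 0, 0, 0, 0, 0, 0, 0, 0, 0, 0, 0, 0, 0, 0, 0, 0, 0, 0, 0, 0]
}}

```text
time: 10.62
tool_pos: [0.5177, -0.3404, 0.2464]
ee_rot: [-3.142, 0.0, 0.049]
force: [0.7, -0.6, -2.4]
opening: 0.0299
finger_force: 30.0
```

```bash
python3 - <<'E'
from fit import *
t=grab("top");s=grab("scene")
a=tri((t,s),(np.array([232,84])/6+[325,150],np.array([191,235])/5+[180,205]))
b=tri((t,s),(np.array([228,287])/6+[325,150],np.array([114,70])/5+[180,205]))
c=world(t,np.array([147,192])/6+[325,150],.012); d=world(s,np.array([232,490])/5+[180,205],.012)
print(a,b,c,d,np.degrees(np.arctan2(b[1]-a[1],b[0]-a[0])))
for th in (45,48): 
    st=monitor.get_state(); print(th,pts(np.radians(th),-.042,.02,[(-.082,0,.0285)])[0]-st["tool_pos"],st["tool_pos"],st["ee_rot"])
E
```

```text
[ 0.70790801 -0.16182635  0.24118595] [ 0.61269517 -0.15305687  0.25221923] [ 0.70595752 -0.16314202  0.012     ] [ 0.71212694 -0.16133274  0.012     ] 174.73768011707563
45 [-0.02224804 -0.00109062  0.03129405] [ 0.51772536 -0.34035601  0.2464573 ] [-3.14159218e+00 -2.84366975e-05  4.89809431e-02]
48 [-0.02042489 -0.00100125  0.03241282] [ 0.51772536 -0.34035601  0.2464573 ] [-3.14159218e+00 -2.84366975e-05  4.89809431e-02]
```

{"op": "drive_tool", "data": {
  "steps": [-50, -8, 0, 0, -97, -15, 0, -8, -93, -60, 0, -18, -89, -110, 0, -28, -84, -160, 0, -38, -78, -214, 0, -48, -78, -214, 0, -58, -78, -214, 0, -68, -78, -214, 0, -78, -30, -212, 15, -82.7, 20, -209, 31, -82.7, 52, -208, 31, -82.7]
}}

```text
time: 12.22
tool_pos: [0.5608, -0.1299, 0.2139]
ee_rot: [-3.14, -0.0, 1.493]
force: [-0.2, 0.9, -1.0]
opening: 0.03
finger_force: 30.0
```

{"op": "drive_tool", "data": {
  "steps": [0, 0, 0, 0, 0, 0, 0, 0]
}}

```text
time: 12.48
tool_pos: [0.5589, -0.1301, 0.2154]
ee_rot: [-3.141, 0.0, 1.492]
force: [-0.5, -0.1, -1.1]
opening: 0.0298
finger_force: 30.0
```

```bash
python3 - <<'E'
from fit import *
st=monitor.get_state(); print(st["tool_pos"],st["ee_rot"])
w=grab("wrist"); t=grab("top"); s=grab("scene")
E=pts(np.radians(48),-.042,.02,[(-.082,0,.0285)]); print(E, proj(s,E),proj(t,E),proj(w,E))
c=cv2.resize(s["pixels"][170:270,130:250],None,fx=5,fy=5,interpolation=cv2.INTER_CUBIC)
cv2.imwrite("pics/eye.png",c[:,:,::-1])
E
```

```text
[ 0.55894812 -0.1300834   0.21540988] [-3.14125097e+00  2.68735197e-05  1.49237655e+00]
[[ 0.55731535 -0.15059483  0.24843177]] [[192.96126373 204.49154163]] [[361.88158151 218.31810159]] [[283.29901548 337.3785257 ]]
```

View pics/eye.png

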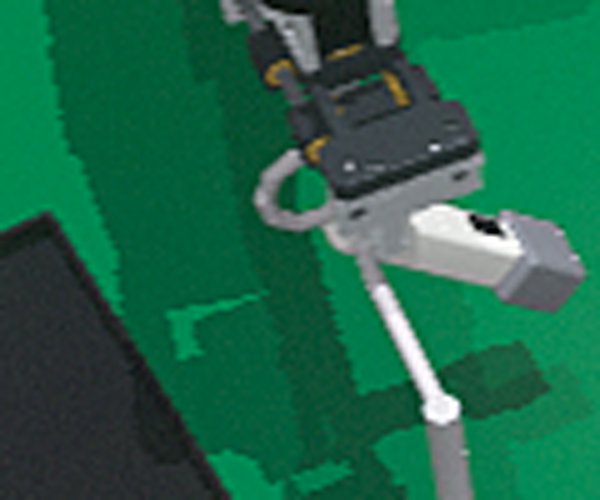

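```bash
python3 - <<'E'
from fit import *
s=grab("scene")
a=np.linspace(0,2*np.pi,60)
o=[]
for th in (40,48):
    k=5;im=cv2.resize(s["pixels"],None,fx=k,fy=k,interpolation=cv2.INTER_CUBIC)
    for r in (.018,.0285):
        for y in (-.0,):
            C=np.c_[-.082+r*np.cos(a),0*a,.0285+r*np.sin(a)]
            p=((proj(s,pts(np.radians(th),-.042,.02,C))+.5)*k).astype(int); cv2.polylines(im,[p],True,(255,0,0),1)
    bx=np.array([(x,y,z) for x in (55,100) for y in (-22,22) for z in (0,34)])/1000.
    p=((proj(s,pts(np.radians(th),-.042,.02,bx))+.5)*k).astype(int)
    for i in range(8):
        for j in range(i):
            if bin(i^j).count("1")==1: cv2.line(im,tuple(map(int,p[i])),tuple(map(int,p[j])),(255,0,0),1)
    # hook arm axis guess
    p=((proj(s,[(.7085,-.162,.24),(.6127,-.153,.24),(.6127,-.153,.258)])+.5)*k).astype(int)
    cv2.polylines(im,[p],False,(0,0,255),1)
    o.append(im[850:1350,850:1250])
cv2.imwrite("pics/ring.png",np.hstack(o)[:,:,::-1])
E
```

```text
(no output)
```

View pics/ring.png

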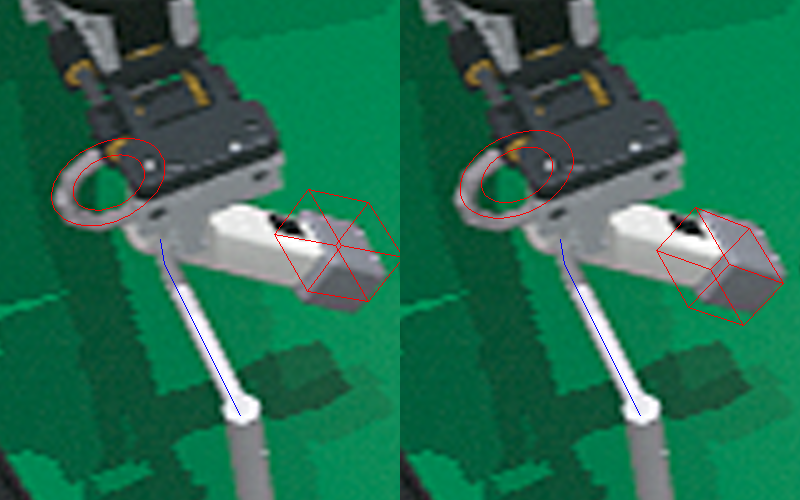

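The ring best fits θ≈44°, with its centre at z≈.244. I'll slide on along the arm with the eye raised a little.

{"op": "drive_tool", "data": {
  "steps": [0, 0, -2.5, 0, 0, 12, -2.5, 0, 0, 24, -2.5, 0, 0, 36, -2.5, 0, 0, 44, -2.5, 0, 0, 52, -2.5, 0, 0, 60, -2.5, 0, 0, 68, -2.5, 0, 0, 68, -2.5, 0]
}}

```text
time: 13.8
tool_pos: [0.6276, -0.1354, 0.2177]
ee_rot: [-3.141, -0.0, 1.492]
force: [-0.1, -0.2, -2.7]
opening: 0.0298
finger_force: 30.0
```

```bash
python3 - <<'E'
from fit import *
s=grab("scene");t=grab("top"); print(monitor.get_state()["force"],monitor.get_state()["torque"])
c=cv2.resize(s["pixels"][180:280,170:270],None,fx=4,fy=4,interpolation=cv2.INTER_CUBIC)
d=cv2.resize(t["pixels"][150:250,310:410],None,fx=4,fy=4,interpolation=cv2.INTER_CUBIC)
cv2.imwrite("pics/eye2.png",np.hstack([c,d])[:,:,::-1])
E
```

```text
[-0.6478966   0.61074039 -2.83604183] [-0.16538112 -0.09283224  0.01912371]
```

View pics/eye2.png

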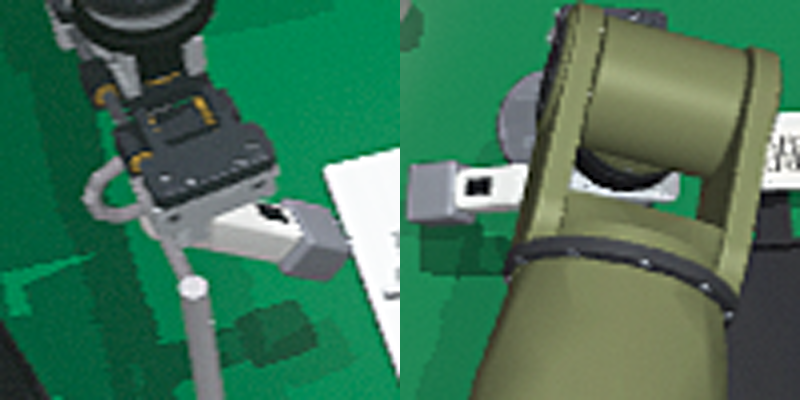

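```bash
python3 - <<'E'
from fit import *
s=grab("scene")
f=lambda P:((proj(s,P)-[170,180]+.5)*4).round(0).tolist()
print("arm",f([(.6270,-.1543,.24),(.7085,-.162,.24),(.675,-.159,.24)]))
a=np.linspace(0,2*np.pi,60)
for th in (40,44,48):
  for r in (.018,.0285):
    p=np.array(f(pts(np.radians(th),-.042,.02,np.c_[-.082+r*np.cos(a),0*a,.0285+r*np.sin(a)]))); print(th,r,p.min(0),p.max(0))
E
```

```text
arm [[141.0, 188.0], [193.0, 292.0], [170.0, 248.0]]
40 0.018 [ 99. 160.] [157. 205.]
40 0.0285 [ 81. 147.] [174. 218.]
44 0.018 [102. 157.] [161. 202.]
44 0.0285 [ 84. 144.] [178. 214.]
48 0.018 [106. 154.] [164. 199.]
48 0.0285 [ 88. 141.] [181. 211.]
```

{"op": "drive_tool", "data": {
  "steps": [0, 10, 0, 0, 0, 20, 0, 0, 0, 28, 0, 0, 0, 28, 6, 0, 0, 28, 11, 0, 0, 28, 14, 0, 0, 28, 14, 0, 0, 28, 14, 0]
}}

```text
time: 14.95
tool_pos: [0.6552, -0.1376, 0.2042]
ee_rot: [3.141, 0.0, 1.492]
force: [-0.0, 0.8, -1.5]
opening: 0.0298
finger_force: 30.0
```

{"op": "drive_tool", "data": {
  "steps": [0, 0, 2, 0, 0, 0, 3, 0, 0, 0, 3, 0]
}}

```text
time: 15.32
tool_pos: [0.6552, -0.1376, 0.2011]
ee_rot: [3.141, 0.0, 1.492]
force: [-0.5, -0.3, -0.6]
opening: 0.0294
finger_force: 30.0
```

{"op": "drive_tool", "data": {
  "steps": [0, 0, 1.5, 0, 0, 0, 3, 0, 0, 0, 3, 0, 0, 0, 3, 0]
}}

```text
time: 15.82
tool_pos: [0.6556, -0.1381, 0.2003]
ee_rot: [3.138, 0.001, 1.492]
force: [-5.6, -0.3, 12.3]
opening: 0.03
finger_force: 30.0
```

{"op": "drive_tool", "data": {
  "steps": [0, 0, 0, 0, 0, 0, 0, 0, 0, 0, 0, 0, 0, 0, 0, 0],
  "force": 3
}}

```text
time: 16.32
tool_pos: [0.6551, -0.1377, 0.1977]
ee_rot: [-3.141, -0.0, 1.492]
force: [-0.3, -1.7, -0.7]
opening: 0.0301
finger_force: 3.0
```

{"op": "drive_tool", "data": {
  "steps": [0, 0, 0, 0, 0, 0, 0, 0, 0, 0, 0, 0, 0, 0, 0, 0, 0, 0, 0, 0, 0, 0, 0, 0],
  "gripper": 36
}}

```text
time: 17.08
tool_pos: [0.6552, -0.1376, 0.1979]
ee_rot: [-3.142, -0.0, 1.492]
force: [-0.0, 0.8, -0.5]
opening: 0.0361
finger_force: 0.0
```

{"op": "drive_tool", "data": {
  "steps": [0, 0, 0, 0, 0, 0, 0, 0, 0, 0, 0, 0, 10, 0, 0, 0, 20, 0, 0, 0, 35, 0, 0, 0, 50, 0, 0, 0, 60, 0, -30, 0, 60, 0, -80, 0, 60, 0, -130, 0, 60, 0, -130, 0],
  "gripper": 60
}}

```text
time: 18.45
tool_pos: [0.6606, -0.077, 0.3325]
ee_rot: [3.134, 0.001, 1.493]
force: [-0.4, -0.5, -0.8]
opening: 0.0603
finger_force: 0.0
```

```bash
python3 - <<'E'
from fit import *
s=grab("scene");t=grab("top"); print(monitor.get_state()["force"],monitor.get_state()["tool_pos"])
c=cv2.resize(s["pixels"][170:330,150:310],None,fx=2.5,fy=2.5,interpolation=cv2.INTER_CUBIC)
d=cv2.resize(t["pixels"][150:310,180:340],None,fx=2.5,fy=2.5,interpolation=cv2.INTER_CUBIC)
cv2.imwrite("pics/hung.png",np.hstack([c,d])[:,:,::-1])
E
```

```text
[-1.19627038  0.27188606 -0.51152137] [ 0.65985713 -0.07712179  0.32751678]
```

View pics/hung.png

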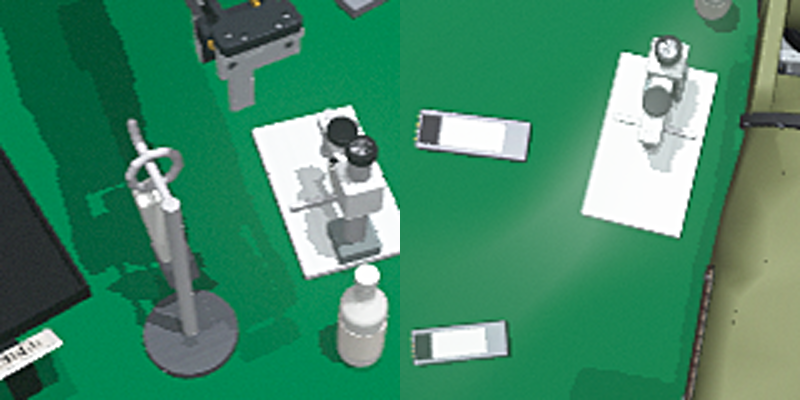

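The scanner hangs by its eye on the hook: the ring is around the arm at (155,175) and the handle hangs below. The gauge is clear and both packs are in place. I'll work from numbers from here on.

```bash
cat > pk.py <<'E'
from h import *
D={"short":(95,58,24),"middle":(118,44,18),"long":(145,52,12)}
def packs(f,z=None):
    hsv=cv2.cvtColor(f["pixels"],cv2.COLOR_RGB2HSV); green=((hsv[...,0]>50)&(hsv[...,0]<95)&(hsv[...,1]>90))
    m=(~green).astype(np.uint8)
    for c in cv2.findContours(m,cv2.RETR_LIST,cv2.CHAIN_APPROX_NONE)[0]:
        if not 60<cv2.contourArea(c)<60000: continue
        b=cv2.boxPoints(cv2.minAreaRect(c)); 
        if b.min()<2 or b[:,0].max()>557 or b[:,1].max()>417: continue
        for n,(L,Wd,T) in D.items():
            w=np.array([world(f,p,T/1000 if z is None else z) for p in b]); e=w-np.roll(w,1,0)
            l=np.linalg.norm(e,axis=1)*1000; i=int(l.argmax())
            if abs(l.max()-L)<8 and abs(l.min()-Wd)<8:
                print(n,w.mean(0).round(4),"ang",np.degrees(np.arctan2(e[i][1],e[i][0])).round(1)%180,l.round(0)[:2],"px",b.mean(0).round(0))
E
python3 - <<'E'
from pk import *
packs(grab("top")); 
st=monitor.get_state(); print(st["tool_pos"],st["ee_rot"])
E
```

```text
short [0.3504 0.7482 0.024 ] ang 0.2 [56. 88.] px [ 59. 297.]
middle [0.3756 0.3065 0.018 ] ang 95.3 [ 44. 121.] px [203. 287.]
short [0.4586 0.7489 0.024 ] ang 0.5 [57. 87.] px [ 61. 262.]
short [0.5673 0.6703 0.024 ] ang 0.4 [57. 89.] px [ 89. 227.]
long [0.6388 0.2965 0.012 ] ang 82.5 [148.  53.] px [208. 204.]
short [0.675  0.6703 0.024 ] ang 0.4 [57. 88.] px [ 91. 193.]
short [0.6774 0.5915 0.024 ] ang 0.5 [58. 87.] px [116. 192.]
[ 0.6597128  -0.07722926  0.32655161] [-3.13966455e+00 -1.78109796e-04  1.49270614e+00]
```

{"op": "drive_tool", "data": {
  "steps": [363, -316, 0, -9.8, 363, -316, 0, -9.8, 363, -316, 0, -9.8, 363, -316, 0, -9.8, 363, -316, 0, -9.8, 363, -316, 0, -9.8, 363, -316, 30, -9.8, 363, -316, 50, -9.8, 363, -316, 77, -9.8, 363, -316, 77, -9.8, 363, -316, 77, -9.8, 363, -316, 77, -9.8],
  "gripper": 94
}}

```text
time: 20.1
tool_pos: [0.3738, 0.3087, 0.2518]
ee_rot: [3.14, -0.001, 1.663]
force: [0.0, 1.0, -0.3]
opening: 0.0939
finger_force: 0.0
```

```bash
python3 - <<'E'
from pk import *
packs(grab("wrist")); packs(grab("top"))
st=monitor.get_state(); print(st["tool_pos"],st["ee_rot"])
E
```

```text
long [0.6331 0.2964 0.012 ] ang 82.9 [ 63. 149.] px [475. 215.]
middle [0.3724 0.308  0.018 ] ang 96.1 [118.  46.] px [280. 190.]
short [0.3505 0.7486 0.024 ] ang 0.5 [57. 88.] px [ 59. 297.]
short [0.4586 0.7488 0.024 ] ang 0.5 [58. 87.] px [ 61. 262.]
short [0.5673 0.6702 0.024 ] ang 0.2 [57. 89.] px [ 89. 227.]
long [0.6387 0.2959 0.012 ] ang 82.5 [146.  53.] px [208. 204.]
short [0.675  0.6703 0.024 ] ang 0.4 [57. 88.] px [ 91. 193.]
short [0.6774 0.5915 0.024 ] ang 0.3 [58. 87.] px [116. 192.]
[0.3737049  0.3086864  0.25160422] [ 3.14063450e+00 -5.25795302e-04  1.66261125e+00]
```

{"op": "drive_tool", "data": {
  "steps": [23.4, -1.6, 55, -0.7, 23.4, -1.6, 110, -0.7, 23.4, -1.6, 160, -0.7, 23.4, -1.6, 200, -0.7, 23.4, -1.6, 220, -0.7, 23.4, -1.6, 226.5, -0.7, 23.4, -1.6, 226.5, -0.7]
}}

```text
time: 21.08
tool_pos: [0.3699, 0.3321, 0.0249]
ee_rot: [3.141, -0.0, 1.675]
force: [0.4, -0.4, 0.9]
opening: 0.094
finger_force: 0.0
```

{"op": "drive_tool", "data": {
  "steps": [0, 0, 0, 0, 0, 0, 0, 0, 0, 0, 0, 0, 0, 0, 0, 0, 0, 0, 0, 0, 0, 0, 0, 0],
  "gripper": 30,
  "force": 25
}}

```text
time: 21.82
tool_pos: [0.3696, 0.3321, 0.0245]
ee_rot: [3.141, -0.0, 1.676]
force: [0.9, -0.4, 1.1]
opening: 0.0438
finger_force: 24.9
```

{"op": "drive_tool", "data": {
  "steps": [0, 0, -20, 0, 0, 0, -60, 0, 0, 0, -100, 0, 0, 0, -120, 0, 0, 0, -120, 0, 0, 0, -120, 0]
}}

```text
time: 22.58
tool_pos: [0.3691, 0.3317, 0.1433]
ee_rot: [-3.14, 0.001, 1.676]
force: [0.1, -0.4, -2.0]
opening: 0.0438
finger_force: 24.9
```

```bash
python3 - <<'E'
from pk import *
st=monitor.get_state(); print(st["tool_pos"],st["ee_rot"])
w=grab("wrist"); 
# plate corners check by white contour in wrist view
packs(w,.14+.0)
# gauge plate fit from top camera
t=grab("top"); hsv=cv2.cvtColor(t["pixels"],cv2.COLOR_RGB2HSV); m=(hsv[...,1]<60)&(hsv[...,2]>150)
o=m[160:250,240:320].astype(np.uint8)
c=max(cv2.findContours(o,cv2.RETR_EXTERNAL,cv2.CHAIN_APPROX_NONE)[0],key=cv2.contourArea)[:,0]+[240,160]
W=np.array([world(t,p,.012)[:2] for p in c])
for a in (-15,-14,-13.5,-13,-12):
    r=np.radians(a); u=W@[np.cos(r),np.sin(r)]; v=W@[-np.sin(r),np.cos(r)]
    print(a,"u",u.min(),"v",np.percentile(v,[0,2,98,100]), np.mean(v<v.min()+.004),np.mean(v>v.max()-.004),np.mean(u<u.min()+.004))
E
```

```text
[0.36914923 0.33168808 0.1432611 ] [-3.14014172e+00  8.82187447e-04  1.67553451e+00]
-15 u 0.47750207645686643 v [0.15940593 0.16027723 0.29213916 0.29294379] 0.2033898305084746 0.22033898305084745 0.1694915254237288
-14 u 0.4818128975756615 v [0.15015002 0.15074374 0.28105192 0.28108027] 0.2796610169491525 0.2754237288135593 0.1694915254237288
-13.5 u 0.48321206957213914 v [0.14414059 0.14511513 0.27626108 0.27683299] 0.2330508474576271 0.2627118644067797 0.1652542372881356
-13 u 0.4845420862340677 v [0.13812018 0.13940458 0.27160996 0.27256463] 0.16101694915254236 0.19915254237288135 0.15254237288135594
-12 u 0.48709132181452286 v [0.12604828 0.12740855 0.26242485 0.26396597] 0.09745762711864407 0.11016949152542373 0.1016949152542373
```

{"op": "drive_tool", "data": {
  "steps": [-30, 6, 0, -9, -60, 12, 0, -18, -90, 18, 0, -27, -120, 25, 0, -36, -150, 32, 0, -45, -180, 38, 0, -54, -205, 44, 0, -63, -227, 48, 0, -70.2, -227, 48, 0, -70.2, -227, 48, 0, -70.2]
}}

```text
time: 23.92
tool_pos: [0.4407, 0.1117, 0.144]
ee_rot: [-3.141, -0.001, 2.898]
force: [-1.1, -0.7, -1.6]
opening: 0.044
finger_force: 24.9
```

```bash
python3 - <<'E'
from pk import *
st=monitor.get_state(); print(st["tool_pos"],st["ee_rot"]); p=np.array(st["tool_pos"])
print("yaw deg",np.degrees(st["ee_rot"][2]))
for T in ([.4407,.1112,.044],[.5572,.0825,.044]): print(d2t(*((np.array(T)-p)*1000),st).round(1))
E
```

```text
[0.44072916 0.11169328 0.1440123 ] [-3.14136470e+00 -8.46891045e-04  2.89842544e+00]
yaw deg 166.0675447457624
[ -0.2  -0.5 100. ]
[-120.2   -0.3   99.9]
```

{"op": "drive_tool", "data": {
  "steps": [0, 0, 50, 0, 0, 0, 90, 0, 0, 0, 100, 0, -30, 0, 100, 0, -60, 0, 100, 0, -85, 0, 100, 0, -105, 0, 100, 0, -115, 0, 100, 0, -120, 0, 100, 0, -120, 0, 104, 0, -120, 0, 106, 0, -120, 0, 106, 0]
}}

```text
time: 25.42
tool_pos: [0.5572, 0.0828, 0.0382]
ee_rot: [-3.141, -0.001, 2.901]
force: [-0.6, 0.6, -1.8]
opening: 0.0439
finger_force: 24.9
```

{"op": "drive_tool", "data": {
  "steps": [0, 0, 1, 0, 0, 0, 1.5, 0, 0, 0, 1.5, 0]
}}

```text
time: 25.8
tool_pos: [0.5575, 0.0827, 0.0369]
ee_rot: [-3.142, -0.0, 2.901]
force: [-1.2, 0.4, -1.8]
opening: 0.0436
finger_force: 24.9
```

{"op": "drive_tool", "data": {
  "steps": [0, 0, 0, 0, 0, 0, 0, 0, 0, 0, 0, 0, 0, 0, 0, 0],
  "gripper": 70
}}

```text
time: 26.3
tool_pos: [0.5576, 0.0827, 0.037]
ee_rot: [3.142, 0.0, 2.901]
force: [0.2, 0.2, 0.1]
opening: 0.0698
finger_force: 0.0
```

{"op": "drive_tool", "data": {
  "steps": [30, 0, 0, 0, 80, 0, 0, 0, 130, 0, -30, 0, 150, 0, -90, 0, 150, 0, -150, 0, 150, 0, -200, 0, 150, 0, -200, 0]
}}

```text
time: 27.18
tool_pos: [0.413, 0.1187, 0.2404]
ee_rot: [3.139, 0.006, 2.901]
force: [0.7, 0.3, -0.9]
opening: 0.0695
finger_force: 0.0
```

```bash
python3 - <<'E'
from pk import *
st=monitor.get_state(); print(st["tool_pos"],st["ee_rot"])
for n in("top","wrist"):
    f=grab(n); hsv=cv2.cvtColor(f["pixels"],cv2.COLOR_RGB2HSV)
    c=np.array([.596,.073]);g=np.array([.9711,-.2385]);h=np.array([.2385,.9711])
    # expected corners on anvil z=.03 ; sample profiles along gauge axis at pack height
    for y in (0,15):
        print(n,y,[(x,int(f["pixels"][int(v),int(u)].mean())) for x in range(-92,50,6) for u,v in [proj(f,[[*(c+g*x/1000+h*y/1000),.03]])[0]]if 0<u<560 and 0<v<420])
    print([(y,int(f["pixels"][int(v),int(u)].mean())) for y in range(-40,41,4) for u,v in [proj(f,[[*(c-g*.05+h*y/1000),.03]])[0]]if 0<u<560 and 0<v<420])
E
```

```text
[0.41301496 0.11872562 0.24036271] [3.13867354 0.00620797 2.90095267]
top 0 [(-92, 103), (-86, 91), (-80, 255), (-74, 199), (-68, 127), (-62, 109), (-56, 109), (-50, 120), (-44, 255), (-38, 253), (-32, 253), (-26, 253), (-20, 253), (-14, 253), (-8, 253), (-2, 253), (4, 254), (10, 221), (16, 176), (22, 110), (28, 255), (34, 254), (40, 251), (46, 252)]
top 15 [(-92, 108), (-86, 103), (-80, 255), (-74, 102), (-68, 220), (-62, 217), (-56, 218), (-50, 181), (-44, 232), (-38, 242), (-32, 234), (-26, 249), (-20, 233), (-14, 233), (-8, 243), (-2, 233), (4, 245), (10, 233), (16, 255), (22, 218), (28, 237), (34, 224), (40, 218), (46, 228)]
[(-40, 253), (-36, 253), (-32, 255), (-28, 255), (-24, 189), (-20, 204), (-16, 125), (-12, 106), (-8, 103), (-4, 155), (0, 120), (4, 110), (8, 109), (12, 153), (16, 181), (20, 232), (24, 255), (28, 252), (32, 252), (36, 251), (40, 251)]
wrist 0 [(-92, 163), (-86, 247), (-80, 153), (-74, 165), (-68, 127), (-62, 127), (-56, 126), (-50, 164), (-44, 247), (-38, 247), (-32, 125), (-26, 129), (-20, 131), (-14, 133), (-8, 133), (-2, 132), (4, 130), (10, 124), (16, 232), (22, 195), (28, 203), (34, 183), (40, 157), (46, 181)]
wrist 15 [(-92, 162), (-86, 247), (-80, 144), (-74, 172), (-68, 158), (-62, 161), (-56, 160), (-50, 184), (-44, 247), (-38, 247), (-32, 127), (-26, 130), (-20, 134), (-14, 135), (-8, 135), (-2, 134), (4, 132), (10, 127), (16, 247), (22, 226), (28, 226), (34, 225), (40, 225), (46, 247)]
[(-40, 247), (-36, 247), (-32, 247), (-28, 247), (-24, 247), (-20, 200), (-16, 210), (-12, 136), (-8, 140), (-4, 138), (0, 164), (4, 158), (8, 166), (12, 166), (16, 184), (20, 231), (24, 247), (28, 247), (32, 247), (36, 247), (40, 247)]
```

{"op": "drive_tool", "data": {
  "steps": [-50, 0, -10, 0, -110, 0, -10, 0, -170, 0, -10, 0, -220, -1, -10, 0, -249, -1, -10, 0, -249, -1, -10, 0, -249, -1, 20, 0, -249, -1, 45, 0, -249, -1, 60, 0, -249, -1, 60, 0],
  "gripper": 0,
  "force": 20
}}

```text
time: 28.52
tool_pos: [0.6528, 0.0583, 0.176]
ee_rot: [-3.141, -0.002, 2.901]
force: [0.3, -0.2, -0.0]
opening: 0.0003
finger_force: 0.0
```

```bash
python3 - <<'E'
from pk import *
st=monitor.get_state(); print(st["tool_pos"],st["ee_rot"],st["force"],st["opening"]); print(d2t(*((np.array([.6543,.0587,.156])-st["tool_pos"])*1000)).round(1))
E
```

```text
[0.65280047 0.05829518 0.1759906 ] [-3.14111245e+00 -1.86545027e-03  2.90105497e+00] [ 0.33080907 -0.23173531 -0.01483022] 0.00034269709765243853
[-1.4  0.8 20. ]
```

{"op": "drive_tool", "data": {
  "steps": [-1, 1, 5, 0, -1, 1, 11, 0, -1, 1, 17, 0, -1, 1, 23, 0, -1, 1, 28, 0, -1, 1, 28, 0, -1, 1, 28, 0]
}}

```text
time: 29.4
tool_pos: [0.6546, 0.0588, 0.1491]
ee_rot: [-3.141, -0.0, 2.901]
force: [-0.6, 0.2, 2.0]
opening: 0.0004
finger_force: 1.3
```

{"op": "drive_tool", "data": {
  "steps": [0, 0, 1.5, 0, 0, 0, 3, 0, 0, 0, 3, 0]
}}

```text
time: 29.78
tool_pos: [0.6546, 0.0588, 0.1458]
ee_rot: [-3.141, -0.0, 2.901]
force: [-0.9, 0.6, 2.4]
opening: 0.0006
finger_force: 1.4
```

{"op": "drive_tool", "data": {
  "steps": [0, 0, 0.5, 0, 0, 0, 1, 0, 0, 0, 1, 0]
}}

```text
time: 30.15
tool_pos: [0.6546, 0.0588, 0.1449]
ee_rot: [-3.142, -0.0, 2.901]
force: [-1.5, -1.2, 2.7]
opening: 0.0005
finger_force: 1.4
```

{"op": "drive_tool", "data": {
  "steps": [0, 0, 0.5, 0, 0, 0, 1, 0, 0, 0, 1.5, 0, 0, 0, 1.5, 0, 0, 0, 1.5, 0]
}}

```text
time: 30.78
tool_pos: [0.6547, 0.0588, 0.1434]
ee_rot: [-3.142, -0.0, 2.901]
force: [-2.2, -0.1, 3.9]
opening: 0.0003
finger_force: 1.5
```

{"op": "drive_tool", "data": {
  "steps": [0, 0, 0.4, 0, 0, 0, 0.8, 0, 0, 0, 0.8, 0, 0, 0, 0.8, 0]
}}

```text
time: 31.28
tool_pos: [0.6547, 0.0588, 0.1426]
ee_rot: [-3.142, -0.0, 2.901]
force: [-1.8, -1.1, 2.9]
opening: 0.0005
finger_force: 1.5
```

{"op": "drive_tool", "data": {
  "steps": [0, 0, 0.3, 0, 0, 0, 0.5, 0, 0, 0, 0.5, 0, 0, 0, 0.5, 0]
}}

```text
time: 31.78
tool_pos: [0.6547, 0.0588, 0.1423]
ee_rot: [3.142, 0.0, 2.901]
force: [-3.9, -0.7, 6.0]
opening: 0.0006
finger_force: 2.6
```

{"op": "drive_tool", "data": {
  "steps": [0, 0, 0.2, 0, 0, 0, 0.2, 0, 0, 0, 0.2, 0, 0, 0, 0.2, 0]
}}

```text
time: 32.28
tool_pos: [0.6547, 0.0588, 0.1423]
ee_rot: [3.141, 0.0, 2.901]
force: [-2.8, 0.5, 6.3]
opening: 0.0005
finger_force: 3.3
```

{"op": "drive_tool", "data": {
  "steps": [0, 0, 0.3, 0, 0, 0, 0.3, 0, 0, 0, 0.3, 0, 0, 0, 0.3, 0]
}}

```text
time: 32.78
tool_pos: [0.6548, 0.0588, 0.1422]
ee_rot: [3.141, 0.0, 2.901]
force: [-4.7, -0.6, 8.7]
opening: 0.0001
finger_force: 4.3
```

{"op": "drive_tool", "data": {
  "steps": [0, 0, 0.1, 0, 0, 0, 0.1, 0, 0, 0, 0.1, 0, 0, 0, 0.1, 0, 0, 0, 0.1, 0, 0, 0, 0.1, 0, 0, 0, 0.1, 0, 0, 0, 0.1, 0, 0, 0, 0.1, 0, 0, 0, 0.1, 0, 0, 0, 0.1, 0, 0, 0, 0.1, 0]
}}

```text
time: 34.28
tool_pos: [0.6548, 0.0588, 0.1423]
ee_rot: [3.141, 0.001, 2.901]
force: [-5.3, -0.6, 9.2]
opening: 0.0005
finger_force: 4.6
```

{"op": "drive_tool", "data": {
  "steps": [0, 0, 0, 0, 0, 0, 0, 0, 0, 0, 0, 0, 0, 0, 0, 0]
}}

```text
time: 34.78
tool_pos: [0.6548, 0.0588, 0.1423]
ee_rot: [3.141, 0.001, 2.901]
force: [-5.4, -0.2, 8.2]
opening: 0.0008
finger_force: 4.6
```

{"op": "drive_tool", "data": {
  "steps": [0, 0, -10, 0, 0, 0, -25, 0, 0, 0, -45, 0, 0, 0, -75, 0, 0, 0, -105, 0, 60, 0, -105, 0, 120, 0, -105, 0, 180, 0, -105, 0, 240, 0, -105, 0, 248, 0, -105, 0, 248, 0, -105, 0]
}}

```text
time: 36.15
tool_pos: [0.4144, 0.1181, 0.2475]
ee_rot: [3.141, 0.002, 2.901]
force: [0.9, -0.9, 0.3]
opening: 0.0003
finger_force: 0.0
```

```bash
cat > pose.py <<'E'
from pk import *
import sys
st=monitor.get_state(); print(st["tool_pos"].round(4),st["ee_rot"].round(4),np.degrees(st["ee_rot"][2]).round(1))
c=np.array([.596,.073]);g=np.array([.9711,-.2385]);h=np.array([.2385,.9711])
f=grab("top"); px=f["pixels"].mean(2).astype(np.float32)
z=float(sys.argv[1])
for y in (-12,0,12):
    r=[(x,int(cv2.getRectSubPix(px,(1,1),tuple(map(float,proj(f,[[*(c+g*x/1000+h*y/1000),z]])[0])))[0,0])) for x in range(-110,-40,3)]; print(y,r)
for x in (-62,-30,0):
    print(x,[(y,int(cv2.getRectSubPix(px,(1,1),tuple(map(float,proj(f,[[*(c+g*x/1000+h*y/1000),z]])[0])))[0,0])) for y in range(-36,37,3)])
E
python3 pose.py .03
```

```text
[0.4144 0.1181 0.2475] [3.1408e+00 1.7000e-03 2.9013e+00] 166.2
-12 [(-110, 95), (-107, 94), (-104, 94), (-101, 97), (-98, 98), (-95, 98), (-92, 98), (-89, 98), (-86, 94), (-83, 97), (-80, 154), (-77, 246), (-74, 188), (-71, 106), (-68, 131), (-65, 102), (-62, 100), (-59, 97), (-56, 103), (-53, 99), (-50, 104), (-47, 177), (-44, 254), (-41, 254)]
0 [(-110, 98), (-107, 99), (-104, 99), (-101, 99), (-98, 101), (-95, 102), (-92, 102), (-89, 101), (-86, 97), (-83, 99), (-80, 149), (-77, 252), (-74, 206), (-71, 146), (-68, 107), (-65, 102), (-62, 108), (-59, 109), (-56, 109), (-53, 106), (-50, 111), (-47, 168), (-44, 255), (-41, 254)]
12 [(-110, 102), (-107, 103), (-104, 103), (-101, 104), (-98, 105), (-95, 106), (-92, 106), (-89, 106), (-86, 104), (-83, 101), (-80, 159), (-77, 247), (-74, 155), (-71, 153), (-68, 122), (-65, 100), (-62, 104), (-59, 109), (-56, 109), (-53, 103), (-50, 118), (-47, 192), (-44, 254), (-41, 254)]
-62 [(-36, 253), (-33, 253), (-30, 254), (-27, 249), (-24, 186), (-21, 169), (-18, 193), (-15, 138), (-12, 100), (-9, 102), (-6, 104), (-3, 107), (0, 108), (3, 108), (6, 109), (9, 109), (12, 104), (15, 160), (18, 206), (21, 219), (24, 255), (27, 254), (30, 252), (33, 252), (36, 251)]
-30 [(-36, 253), (-33, 253), (-30, 254), (-27, 252), (-24, 224), (-21, 153), (-18, 206), (-15, 251), (-12, 254), (-9, 253), (-6, 253), (-3, 253), (0, 253), (3, 253), (6, 253), (9, 253), (12, 254), (15, 250), (18, 228), (21, 191), (24, 252), (27, 254), (30, 253), (33, 252), (36, 251)]
0 [(-36, 246), (-33, 225), (-30, 209), (-27, 215), (-24, 222), (-21, 146), (-18, 165), (-15, 223), (-12, 252), (-9, 254), (-6, 251), (-3, 254), (0, 254), (3, 253), (6, 253), (9, 253), (12, 253), (15, 252), (18, 234), (21, 192), (24, 237), (27, 254), (30, 253), (33, 251), (36, 251)]
```

{"op": "drive_tool", "data": {
  "steps": [0, 0, 60, 0, 0, 0, 120, 0, 0, 0, 170, 0, -20, 0, 205, 0, -50, 0, 210, 0, -90, 0, 210, 0, -125, 0, 210, 0, -147, 0, 210, 0, -147, 0, 210, 0, -147, 0, 210, 0],
  "gripper": 74
}}

```text
time: 37.45
tool_pos: [0.5561, 0.0828, 0.0358]
ee_rot: [-3.141, -0.001, 2.9]
force: [-1.0, -0.7, -0.5]
opening: 0.074
finger_force: 0.0
```

{"op": "drive_tool", "data": {
  "steps": [0, 0, 0, 0, 0, 0, 0, 0, 0, 0, 0, 0, 0, 0, 0, 0, 0, 0, 0, 0],
  "gripper": 30,
  "force": 25
}}

```text
time: 38.08
tool_pos: [0.5566, 0.083, 0.0367]
ee_rot: [3.142, -0.0, 2.901]
force: [-1.9, 0.1, 3.5]
opening: 0.0437
finger_force: 24.9
```

{"op": "drive_tool", "data": {
  "steps": [0, 0, -4, 0, 0, 0, -7, 0, 30, 0, -8, 0, 80, 0, -8, 0, 120, 0, -8, 0, 140, 0, -50, 0, 140, 0, -100, 0, 140, 0, -130, 0, 140, 0, -130, 0, 140, 0, -130, 0]
}}

```text
time: 39.33
tool_pos: [0.4202, 0.1162, 0.1654]
ee_rot: [-3.141, -0.001, 2.901]
force: [0.4, -0.5, -2.4]
opening: 0.0439
finger_force: 24.9
```

{"op": "drive_tool", "data": {
  "steps": [-7, -36, 0, 0, -14, -76, 0, 6, -21, -116, 0, 14, -29, -156, 0, 22, -36, -196, 0, 30, -43, -236, 0, 38, -50, -276, 0, 46, -58, -316, 0, 54, -65, -356, 0, 62, -72, -396, 0, 69, -79, -431, 0, 73.7, -79, -431, 0, 73.7]
}}

```text
time: 40.83
tool_pos: [0.3937, -0.3224, 0.1645]
ee_rot: [-3.139, -0.002, 1.611]
force: [0.5, 0.7, -1.8]
opening: 0.0432
finger_force: 24.9
```

{"op": "drive_tool", "data": {
  "steps": [0, 0, 0, 0, 0, 0, 0, 0]
}}

```text
time: 41.08
tool_pos: [0.3947, -0.3202, 0.1661]
ee_rot: [-3.141, -0.001, 1.616]
force: [-0.8, 0.1, -1.5]
opening: 0.0439
finger_force: 24.9
```

Now lower 135 mm onto the tray floor and release.

{"op": "drive_tool", "data": {
  "steps": [0, 0, 40, 0, 0, 0, 80, 0, 0, 0, 110, 0, 0, 0, 127, 0, 0, 0, 132, 0, 0, 0, 134.5, 0, 0, 0, 134.5, 0, 0, 0, 134.5, 0]
}}

```text
time: 42.08
tool_pos: [0.3948, -0.3214, 0.0327]
ee_rot: [3.141, 0.001, 1.614]
force: [0.1, 0.3, -2.2]
opening: 0.0437
finger_force: 24.9
```

{"op": "drive_tool", "data": {
  "steps": [0, 0, 0.5, 0, 0, 0, 0.5, 0, 0, 0, 0.5, 0]
}}

```text
time: 42.45
tool_pos: [0.3946, -0.3211, 0.0316]
ee_rot: [3.142, 0.0, 1.614]
force: [0.5, -0.4, -1.7]
opening: 0.0437
finger_force: 24.9
```

{"op": "drive_tool", "data": {
  "steps": [0, 0, 1, 0, 0, 0, 1.5, 0, 0, 0, 1.5, 0]
}}

```text
time: 42.82
tool_pos: [0.3946, -0.3211, 0.03]
ee_rot: [-3.142, -0.0, 1.615]
force: [-0.5, -0.5, -1.2]
opening: 0.0444
finger_force: 24.9
```

{"op": "drive_tool", "data": {
  "steps": [0, 0, 0, 0, 0, 0, 0, 0, 0, 0, 0, 0, 0, 0, 0, 0],
  "gripper": 70
}}

```text
time: 43.32
tool_pos: [0.3946, -0.3211, 0.0301]
ee_rot: [3.142, 0.0, 1.614]
force: [-0.4, 0.4, 0.0]
opening: 0.0697
finger_force: 0.0
```

{"op": "drive_tool", "data": {
  "steps": [0, 0, -50, 0, 0, 0, -110, 0, 0, 0, -170, 0, 0, 0, -210, 0, 0, 0, -230, 0, 0, 0, -230, 0]
}}

```text
time: 44.08
tool_pos: [0.3949, -0.3213, 0.2611]
ee_rot: [3.14, 0.002, 1.615]
force: [0.0, 0.3, 0.0]
opening: 0.0698
finger_force: 0.0
```

```bash
python3 - <<'E'
from pk import *
st=monitor.get_state(); print(st["tool_pos"].round(4),st["ee_rot"].round(4))
t=grab("top"); packs(t)
w=grab("wrist"); px=w["pixels"].mean(2).astype(np.float32)
u=np.array([.044,-.999]); 
for off in (-.015,0.015):
  print(off,[(i,int(cv2.getRectSubPix(px,(1,1),tuple(map(float,proj(w,[[.3946+off,-.3211-i/1000,.023]])[0])))[0,0])) for i in range(-55,110,6)])
E
```

```text
[ 0.3949 -0.3213  0.2611] [3.1398e+00 1.8000e-03 1.6145e+00]
short [0.3505 0.7485 0.024 ] ang 0.5 [57. 88.] px [ 59. 297.]
short [0.4586 0.7488 0.024 ] ang 0.2 [57. 87.] px [ 61. 262.]
short [0.5673 0.6701 0.024 ] ang 0.2 [57. 89.] px [ 89. 227.]
long [0.6387 0.2959 0.012 ] ang 82.5 [146.  53.] px [208. 204.]
short [0.675  0.6702 0.024 ] ang 0.2 [57. 88.] px [ 91. 193.]
short [0.6774 0.5915 0.024 ] ang 0.5 [58. 87.] px [116. 192.]
-0.015 [(-55, 106), (-49, 105), (-43, 110), (-37, 120), (-31, 188), (-25, 119), (-19, 104), (-13, 105), (-7, 145), (-1, 247), (5, 247), (11, 246), (17, 222), (23, 214), (29, 198), (35, 187), (41, 166), (47, 155), (53, 150), (59, 149), (65, 170), (71, 171), (77, 169), (83, 221), (89, 92), (95, 91), (101, 90), (107, 91)]
0.015 [(-55, 109), (-49, 116), (-43, 122), (-37, 121), (-31, 206), (-25, 229), (-19, 228), (-13, 227), (-7, 228), (-1, 237), (5, 241), (11, 204), (17, 218), (23, 224), (29, 231), (35, 237), (41, 236), (47, 235), (53, 238), (59, 202), (65, 148), (71, 147), (77, 146), (83, 206), (89, 90), (95, 88), (101, 86), (107, 86)]
```

```bash
python3 - <<'E'
from pk import *
w=grab("wrist");t=grab("top")
for P in [(.395,-.266,.005),(.395,-.42,.005),(.45,-.34,.005),(.34,-.34,.005),(.395,-.345,.023),(.395,-.2,0)]:
    print(P,[(n,f["pixels"][int(v),int(u)].tolist()) for n,f in (("w",w),("t",t)) for u,v in [proj(f,[P])[0]] if 0<u<560 and 0<v<420])
# plane check: width profile of the pack along world x at y=-.345
px=w["pixels"].mean(2).astype(np.float32)
for y in(-.31,-.345,-.39): print(y,[(i,int(cv2.getRectSubPix(px,(1,1),tuple(map(float,proj(w,[[.395+i/1000,y,.023]])[0])))[0,0])) for i in range(-32,33,3)])
E
```

```text
(0.395, -0.266, 0.005) [('w', [114, 118, 122]), ('t', [70, 76, 80])]
(0.395, -0.42, 0.005) [('w', [84, 86, 88]), ('t', [57, 63, 65])]
(0.45, -0.34, 0.005) [('w', [92, 93, 96]), ('t', [55, 55, 59])]
(0.34, -0.34, 0.005) [('w', [72, 74, 74]), ('t', [57, 59, 60])]
(0.395, -0.345, 0.023) [('w', [237, 236, 233]), ('t', [222, 223, 218])]
(0.395, -0.2, 0) [('w', [59, 176, 119]), ('t', [30, 159, 99])]
-0.31 [(-32, 95), (-29, 95), (-26, 89), (-23, 160), (-20, 213), (-17, 114), (-14, 100), (-11, 100), (-8, 101), (-5, 102), (-2, 103), (1, 103), (4, 103), (7, 104), (10, 104), (13, 139), (16, 221), (19, 161), (22, 101), (25, 102), (28, 102), (31, 101)]
-0.345 [(-32, 75), (-29, 76), (-26, 77), (-23, 85), (-20, 137), (-17, 154), (-14, 233), (-11, 233), (-8, 233), (-5, 233), (-2, 234), (1, 235), (4, 235), (7, 234), (10, 229), (13, 230), (16, 168), (19, 142), (22, 108), (25, 96), (28, 96), (31, 96)]
-0.39 [(-32, 79), (-29, 77), (-26, 76), (-23, 77), (-20, 92), (-17, 154), (-14, 164), (-11, 164), (-8, 158), (-5, 141), (-2, 141), (1, 141), (4, 141), (7, 140), (10, 140), (13, 139), (16, 140), (19, 140), (22, 139), (25, 98), (28, 89), (31, 88)]
```

The middle pack lies flat in the tray. Next is the long pack.

{"op": "drive_tool", "data": {
  "steps": [50, 10, -30, 2, 110, 30, -30, 4, 168, 50, -30, 6, 226, 70, -30, 8, 283, 95, -30, 10, 340, 120, -30, 10, 397, 147, -30, 10, 450, 177, -30, 10, 505, 207, -30, 10, 560, 240, -15, 10, 610, 267, 11, 10, 610, 267, 11, 10],
  "gripper": 94
}}

```text
time: 45.78
tool_pos: [0.6341, 0.3027, 0.2425]
ee_rot: [-3.134, 0.004, 1.443]
force: [-0.3, -0.2, -1.1]
opening: 0.0938
finger_force: 0.0
```

{"op": "drive_tool", "data": {
  "steps": [0, 0, 0, 0, 0, 0, 0, 0]
}}

```text
time: 46.02
tool_pos: [0.6348, 0.2989, 0.2505]
ee_rot: [3.14, -0.001, 1.439]
force: [-0.1, -0.3, -0.2]
opening: 0.094
finger_force: 0.0
```

```bash
python3 - <<'E'
from pk import *
packs(grab("wrist")); packs(grab("top"))
st=monitor.get_state(); print(st["tool_pos"],st["ee_rot"],np.degrees(st["ee_rot"][2]))
E
```

```text
short [0.3505 0.7486 0.024 ] ang 0.5 [57. 88.] px [ 59. 297.]
short [0.4586 0.7488 0.024 ] ang 0.5 [58. 87.] px [ 61. 262.]
short [0.5673 0.6702 0.024 ] ang 0.2 [57. 89.] px [ 89. 227.]
short [0.675  0.6703 0.024 ] ang 0.4 [57. 88.] px [ 91. 193.]
short [0.6774 0.5915 0.024 ] ang 0.5 [58. 87.] px [116. 192.]
[0.63481848 0.29898144 0.25062649] [ 3.13981202e+00 -9.76790131e-04  1.43883123e+00] 82.43895677821703
```

```bash
python3 - <<'E'
from pk import *
f=grab("wrist"); hsv=cv2.cvtColor(f["pixels"],cv2.COLOR_RGB2HSV); print(hsv[150,280],hsv[60,100])
m=(~((hsv[...,0]>50)&(hsv[...,0]<95)&(hsv[...,1]>90))).astype(np.uint8)
for c in cv2.findContours(m,cv2.RETR_LIST,cv2.CHAIN_APPROX_NONE)[0]:
    if cv2.contourArea(c)>1500:
        b=cv2.boxPoints(cv2.minAreaRect(c)); w=np.array([world(f,p,.012) for p in b]); e=np.linalg.norm(w-np.roll(w,1,0),axis=1)
        print(cv2.contourArea(c),b.round(0).tolist(),w.mean(0).round(4),(e*1000).round(0))
E
```

```text
[ 80  11 134] [ 75 171 167]
4297.0 [[135.0, 390.0], [135.0, 340.0], [269.0, 340.0], [269.0, 390.0]] [0.4802 0.0479 0.012 ] [208.  90. 198.  89.]
4381.5 [[249.0, 244.0], [253.0, 133.0], [307.0, 135.0], [303.0, 246.0]] [0.6296 0.2973 0.012 ] [ 74. 146.  67. 147.]
2750.5 [[135.0, 21.0], [312.0, 16.0], [312.0, 43.0], [135.0, 48.0]] [0.5923 0.4915 0.012 ] [ 29. 203.  28. 207.]
90404.5 [[-0.0, 0.0], [559.0, 0.0], [559.0, 419.0], [0.0, 419.0]] [0.6228 0.2241 0.012 ] [601. 633. 603. 893.]
```

```bash
python3 - <<'E'
from pk import *
f=grab("wrist"); hsv=cv2.cvtColor(f["pixels"],cv2.COLOR_RGB2HSV); S=hsv[...,1]
a=np.radians(82.5);ex=np.array([np.cos(a),np.sin(a)]);ey=np.array([np.sin(a),-np.cos(a)]); c=np.array([.6365,.297])
for o in (-50,-25,0,25,50):
    print(o,[(i,int(S[int(v),int(u)])) for i in range(-44,45,4) for u,v in [proj(f,[[*(c+ex*o/1000+ey*i/1000),.012]])[0]]])
print([(i,int(S[int(v),int(u)])) for i in range(-86,87,4) for u,v in [proj(f,[[*(c+ex*i/1000),.012]])[0]]])
E
```

```text
-50 [(-44, 103), (-40, 99), (-36, 108), (-32, 131), (-28, 128), (-24, 37), (-20, 9), (-16, 10), (-12, 9), (-8, 13), (-4, 15), (0, 15), (4, 13), (8, 14), (12, 14), (16, 12), (20, 14), (24, 14), (28, 53), (32, 120), (36, 120), (40, 124), (44, 125)]
-25 [(-44, 103), (-40, 110), (-36, 107), (-32, 93), (-28, 91), (-24, 108), (-20, 13), (-16, 6), (-12, 0), (-8, 2), (-4, 5), (0, 7), (4, 5), (8, 5), (12, 5), (16, 7), (20, 5), (24, 11), (28, 77), (32, 104), (36, 107), (40, 109), (44, 111)]
0 [(-44, 117), (-40, 113), (-36, 110), (-32, 107), (-28, 104), (-24, 82), (-20, 12), (-16, 1), (-12, 0), (-8, 0), (-4, 0), (0, 0), (4, 0), (8, 0), (12, 0), (16, 0), (20, 0), (24, 9), (28, 33), (32, 97), (36, 99), (40, 103), (44, 105)]
25 [(-44, 121), (-40, 118), (-36, 115), (-32, 112), (-28, 108), (-24, 87), (-20, 9), (-16, 1), (-12, 0), (-8, 0), (-4, 0), (0, 0), (4, 0), (8, 0), (12, 0), (16, 0), (20, 0), (24, 9), (28, 26), (32, 101), (36, 105), (40, 107), (44, 114)]
50 [(-44, 141), (-40, 140), (-36, 136), (-32, 134), (-28, 130), (-24, 88), (-20, 7), (-16, 14), (-12, 12), (-8, 11), (-4, 11), (0, 11), (4, 9), (8, 15), (12, 14), (16, 12), (20, 12), (24, 9), (28, 53), (32, 117), (36, 128), (40, 128), (44, 131)]
[(-86, 128), (-82, 109), (-78, 106), (-74, 88), (-70, 14), (-66, 15), (-62, 15), (-58, 13), (-54, 15), (-50, 15), (-46, 11), (-42, 6), (-38, 5), (-34, 7), (-30, 5), (-26, 5), (-22, 5), (-18, 0), (-14, 0), (-10, 0), (-6, 0), (-2, 0), (2, 0), (6, 0), (10, 0), (14, 0), (18, 0), (22, 0), (26, 0), (30, 0), (34, 0), (38, 0), (42, 10), (46, 12), (50, 11), (54, 9), (58, 13), (62, 13), (66, 14), (70, 41), (74, 141), (78, 143), (82, 146), (86, 149)]
```

{"op": "drive_tool", "data": {
  "steps": [15, 4.5, 55, 0, 15, 4.5, 110, 0, 15, 4.5, 160, 0, 15, 4.5, 200, 0, 15, 4.5, 220, 0, 15, 4.5, 226, 0, 15, 4.5, 226, 0, 15, 4.5, 226, 0]
}}

```text
time: 47.22
tool_pos: [0.6418, 0.3145, 0.0248]
ee_rot: [3.14, -0.001, 1.44]
force: [-0.6, -0.2, 0.3]
opening: 0.0938
finger_force: 0.0
```

{"op": "drive_tool", "data": {
  "steps": [0, 0, 0, 0, 0, 0, 0, 0, 0, 0, 0, 0, 0, 0, 0, 0, 0, 0, 0, 0],
  "gripper": 40,
  "force": 25
}}

```text
time: 47.85
tool_pos: [0.6411, 0.3143, 0.023]
ee_rot: [-3.142, 0.0, 1.44]
force: [-0.2, 0.2, -0.1]
opening: 0.0516
finger_force: 25.0
```

{"op": "drive_tool", "data": {
  "steps": [0, 0, -20, 0, 0, 0, -60, 0, 0, 0, -100, 0, 0, 0, -120, 0, 0, 0, -120, 0, 0, 0, -120, 0]
}}

```text
time: 48.6
tool_pos: [0.6405, 0.314, 0.1412]
ee_rot: [-3.139, 0.001, 1.44]
force: [0.1, -0.3, -2.5]
opening: 0.0515
finger_force: 25.0
```

{"op": "drive_tool", "data": {
  "steps": [-10, -50, 0, 0, -20, -100, 0, -6, -30, -155, 0, -16, -45, -206, 0, -26, -80, -202, 0, -36, -115, -198, 0, -46, -145, -194, 0, -56, -175, -190, 0, -66, -205, -187, 0, -76, -226, -185, 0, -83.7, -226, -185, 0, -83.7, -226, -185, 0, -83.7]
}}

```text
time: 50.1
tool_pos: [0.428, 0.1148, 0.1425]
ee_rot: [-3.141, -0.001, 2.898]
force: [-0.6, 1.0, -1.9]
opening: 0.0518
finger_force: 25.0
```

```bash
python3 - <<'E'
from pk import *
st=monitor.get_state(); print(st["tool_pos"],st["ee_rot"]); p=np.array(st["tool_pos"])
print("yaw deg",np.degrees(st["ee_rot"][2]))
for T in ([.4278,.1143,.043],[.5492,.0845,.043]): print(d2t(*((np.array(T)-p)*1000),st).round(1))
E
```

```text
[0.42796283 0.11475797 0.14247813] [-3.14126256e+00 -1.07542265e-03  2.89792641e+00]
yaw deg 166.03895237866865
[-0.1 -0.5 99.5]
[-1.251e+02 -1.000e-01  9.930e+01]
```

{"op": "drive_tool", "data": {
  "steps": [0, 0, 50, 0, 0, 0, 90, 0, 0, 0, 99, 0, -30, 0, 99, 0, -60, 0, 99, 0, -85, 0, 99, 0, -108, 0, 99, 0, -120, 0, 99, 0, -125, 0, 99, 0, -125, 0, 103, 0, -125, 0, 105, 0, -125, 0, 105, 0]
}}

```text
time: 51.6
tool_pos: [0.5491, 0.0846, 0.0378]
ee_rot: [-3.141, -0.001, 2.901]
force: [0.0, -0.4, -0.9]
opening: 0.0517
finger_force: 25.0
```

{"op": "drive_tool", "data": {
  "steps": [0, 0, 1, 0, 0, 0, 1.5, 0, 0, 0, 1.5, 0]
}}

```text
time: 51.98
tool_pos: [0.5496, 0.0845, 0.0366]
ee_rot: [-3.142, 0.0, 2.901]
force: [-0.8, -0.1, -1.5]
opening: 0.0515
finger_force: 25.0
```

{"op": "drive_tool", "data": {
  "steps": [0, 0, 0.8, 0, 0, 0, 1.3, 0, 0, 0, 1.3, 0]
}}

```text
time: 52.35
tool_pos: [0.5496, 0.0845, 0.0352]
ee_rot: [-3.142, -0.0, 2.901]
force: [0.2, 0.2, -1.4]
opening: 0.0519
finger_force: 25.0
```

{"op": "drive_tool", "data": {
  "steps": [0, 0, 0, 0, 0, 0, 0, 0, 0, 0, 0, 0, 0, 0, 0, 0],
  "gripper": 80
}}

```text
time: 52.85
tool_pos: [0.5496, 0.0845, 0.0353]
ee_rot: [3.142, 0.0, 2.901]
force: [1.2, 0.0, -0.7]
opening: 0.08
finger_force: 0.0
```

{"op": "drive_tool", "data": {
  "steps": [30, 0, 0, 0, 80, 0, 0, 0, 130, 0, -30, 0, 150, 0, -90, 0, 150, 0, -150, 0, 150, 0, -205, 0, 150, 0, -205, 0, 150, 0, -205, 0]
}}

```text
time: 53.85
tool_pos: [0.4036, 0.1202, 0.2395]
ee_rot: [-3.141, -0.001, 2.901]
force: [-0.4, -0.2, -0.3]
opening: 0.0802
finger_force: 0.0
```

```bash
python3 pose.py .024
```

```text
[0.4036 0.1202 0.2395] [-3.1413e+00 -6.0000e-04  2.9008e+00] 166.2
-12 [(-110, 95), (-107, 92), (-104, 83), (-101, 125), (-98, 152), (-95, 116), (-92, 95), (-89, 98), (-86, 100), (-83, 100), (-80, 100), (-77, 99), (-74, 93), (-71, 150), (-68, 238), (-65, 255), (-62, 254), (-59, 254), (-56, 254), (-53, 254), (-50, 254), (-47, 254), (-44, 254), (-41, 254)]
0 [(-110, 98), (-107, 83), (-104, 80), (-101, 125), (-98, 143), (-95, 106), (-92, 103), (-89, 106), (-86, 105), (-83, 106), (-80, 106), (-77, 102), (-74, 102), (-71, 171), (-68, 238), (-65, 255), (-62, 254), (-59, 253), (-56, 253), (-53, 253), (-50, 253), (-47, 253), (-44, 253), (-41, 253)]
12 [(-110, 103), (-107, 99), (-104, 98), (-101, 131), (-98, 166), (-95, 115), (-92, 106), (-89, 107), (-86, 108), (-83, 109), (-80, 109), (-77, 107), (-74, 108), (-71, 177), (-68, 240), (-65, 254), (-62, 254), (-59, 253), (-56, 253), (-53, 253), (-50, 253), (-47, 253), (-44, 253), (-41, 253)]
-62 [(-36, 253), (-33, 254), (-30, 255), (-27, 216), (-24, 199), (-21, 216), (-18, 240), (-15, 254), (-12, 254), (-9, 254), (-6, 254), (-3, 254), (0, 254), (3, 254), (6, 253), (9, 254), (12, 254), (15, 253), (18, 239), (21, 216), (24, 213), (27, 244), (30, 254), (33, 252), (36, 252)]
-30 [(-36, 253), (-33, 254), (-30, 252), (-27, 225), (-24, 190), (-21, 210), (-18, 254), (-15, 254), (-12, 254), (-9, 253), (-6, 253), (-3, 253), (0, 253), (3, 253), (6, 253), (9, 253), (12, 253), (15, 253), (18, 240), (21, 216), (24, 196), (27, 244), (30, 254), (33, 253), (36, 252)]
0 [(-36, 247), (-33, 226), (-30, 212), (-27, 191), (-24, 134), (-21, 123), (-18, 183), (-15, 238), (-12, 236), (-9, 246), (-6, 254), (-3, 254), (0, 253), (3, 253), (6, 253), (9, 253), (12, 253), (15, 254), (18, 244), (21, 228), (24, 199), (27, 233), (30, 254), (33, 253), (36, 252)]
```

{"op": "drive_tool", "data": {
  "steps": [-50, 0, -10, 0, -110, 0, -10, 0, -170, 0, -10, 0, -225, 0, -10, 0, -258, 0, -10, 0, -258, 0, -10, 0, -258, 0, 20, 0, -258, 0, 45, 0, -258, 0, 60, 0, -258, 0, 62, 0, -258, 0, 62, 0],
  "gripper": 0
}}

```text
time: 55.28
tool_pos: [0.6546, 0.0589, 0.179]
ee_rot: [3.141, 0.001, 2.901]
force: [0.2, -0.2, 0.4]
opening: 0.0006
finger_force: 0.0
```

{"op": "drive_tool", "data": {
  "steps": [0, 0, 6, 0, 0, 0, 13, 0, 0, 0, 20, 0, 0, 0, 26, 0, 0, 0, 31, 0, 0, 0, 35, 0, 0, 0, 37.5, 0, 0, 0, 37.5, 0, 0, 0, 37.5, 0]
}}

```text
time: 56.4
tool_pos: [0.6544, 0.0588, 0.1409]
ee_rot: [-3.142, -0.0, 2.901]
force: [1.9, 0.2, 2.8]
opening: 0.0006
finger_force: 1.5
```

{"op": "drive_tool", "data": {
  "steps": [0, 0, 1.5, 0, 0, 0, 3, 0, 0, 0, 3.7, 0, 0, 0, 3.7, 0, 0, 0, 3.7, 0]
}}

```text
time: 57.02
tool_pos: [0.6544, 0.0588, 0.137]
ee_rot: [-3.142, -0.0, 2.901]
force: [0.3, -1.1, 3.7]
opening: 0.0008
finger_force: 1.6
```

{"op": "drive_tool", "data": {
  "steps": [0, 0, 0.4, 0, 0, 0, 0.6, 0, 0, 0, 0.6, 0, 0, 0, 0.6, 0]
}}

```text
time: 57.52
tool_pos: [0.6545, 0.0588, 0.1364]
ee_rot: [-3.142, -0.0, 2.901]
force: [-0.2, -0.2, 3.8]
opening: 0.0009
finger_force: 1.6
```

{"op": "drive_tool", "data": {
  "steps": [0, 0, 0.3, 0, 0, 0, 0.5, 0, 0, 0, 0.5, 0, 0, 0, 0.5, 0]
}}

```text
time: 58.02
tool_pos: [0.6545, 0.0587, 0.1363]
ee_rot: [3.142, 0.0, 2.901]
force: [-1.5, -0.6, 6.5]
opening: 0.0005
finger_force: 3.0
```

{"op": "drive_tool", "data": {
  "steps": [0, 0, 0.3, 0, 0, 0, 0.3, 0, 0, 0, 0.3, 0]
}}

```text
time: 58.4
tool_pos: [0.6545, 0.0587, 0.1363]
ee_rot: [3.141, 0.0, 2.901]
force: [-1.4, -0.6, 7.8]
opening: 0.0008
finger_force: 4.0
```

{"op": "drive_tool", "data": {
  "steps": [0, 0, 0.3, 0, 0, 0, 0.3, 0, 0, 0, 0.3, 0, 0, 0, 0.3, 0, 0, 0, 0.3, 0, 0, 0, 0.3, 0, 0, 0, 0.3, 0, 0, 0, 0.3, 0, 0, 0, 0.3, 0, 0, 0, 0.3, 0, 0, 0, 0.3, 0, 0, 0, 0.3, 0]
}}

```text
time: 59.9
tool_pos: [0.6545, 0.0587, 0.1362]
ee_rot: [3.142, 0.001, 2.901]
force: [-3.2, -1.4, 9.7]
opening: 0.0007
finger_force: 5.0
```

{"op": "drive_tool", "data": {
  "steps": [0, 0, 0, 0, 0, 0, 0, 0, 0, 0, 0, 0, 0, 0, 0, 0]
}}

```text
time: 60.4
tool_pos: [0.6545, 0.0588, 0.1362]
ee_rot: [3.141, 0.001, 2.901]
force: [-2.4, -0.5, 10.0]
opening: 0.0007
finger_force: 5.0
```

{"op": "drive_tool", "data": {
  "steps": [0, 0, -10, 0, 0, 0, -25, 0, 0, 0, -45, 0, 0, 0, -75, 0, 0, 0, -111, 0, 60, 0, -111, 0, 120, 0, -111, 0, 180, 0, -111, 0, 240, 0, -111, 0, 258, 0, -111, 0, 258, 0, -111, 0]
}}

```text
time: 61.78
tool_pos: [0.404, 0.1205, 0.2472]
ee_rot: [3.141, 0.001, 2.902]
force: [-0.2, -1.4, 0.2]
opening: 0.0007
finger_force: 0.0
```

```bash
python3 pose.py .024 | cut -c1-420
```

```text
[0.404  0.1205 0.2472] [3.1410e+00 1.3000e-03 2.9016e+00] 166.3
-12 [(-110, 95), (-107, 92), (-104, 83), (-101, 125), (-98, 151), (-95, 117), (-92, 96), (-89, 99), (-86, 100), (-83, 100), (-80, 101), (-77, 98), (-74, 93), (-71, 151), (-68, 238), (-65, 255), (-62, 254), (-59, 254), (-56, 254), (-53, 254), (-50, 254), (-47, 254), (-44, 254), (-41, 254)]
0 [(-110, 98), (-107, 83), (-104, 79), (-101, 125), (-98, 143), (-95, 106), (-92, 102), (-89, 106), (-86, 107), (-83, 106), (-80, 107), (-77, 102), (-74, 102), (-71, 170), (-68, 237), (-65, 255), (-62, 254), (-59, 253), (-56, 253), (-53, 253), (-50, 253), (-47, 253), (-44, 253), (-41, 253)]
12 [(-110, 102), (-107, 101), (-104, 99), (-101, 130), (-98, 166), (-95, 116), (-92, 105), (-89, 107), (-86, 108), (-83, 109), (-80, 110), (-77, 107), (-74, 108), (-71, 178), (-68, 240), (-65, 254), (-62, 254), (-59, 253), (-56, 253), (-53, 253), (-50, 253), (-47, 253), (-44, 253), (-41, 253)]
-62 [(-36, 253), (-33, 254), (-30, 255), (-27, 216), (-24, 199), (-21, 216), (-18, 240), (-15, 255), (-12, 254), (-9, 254), (-6, 254), (-3, 254), (0, 254), (3, 254), (6, 253), (9, 254), (12, 254), (15, 253), (18, 239), (21, 217), (24, 213), (27, 244), (30, 254), (33, 252), (36, 252)]
-30 [(-36, 253), (-33, 254), (-30, 252), (-27, 225), (-24, 190), (-21, 210), (-18, 254), (-15, 254), (-12, 254), (-9, 253), (-6, 253), (-3, 253), (0, 253), (3, 253), (6, 253), (9, 253), (12, 253), (15, 253), (18, 240), (21, 217), (24, 197), (27, 244), (30, 254), (33, 253), (36, 252)]
0 [(-36, 247), (-33, 226), (-30, 212), (-27, 191), (-24, 133), (-21, 123), (-18, 183), (-15, 238), (-12, 237), (-9, 246), (-6, 254), (-3, 254), (0, 253), (3, 253), (6, 253), (9, 253), (12, 253), (15, 254), (18, 244), (21, 228), (24, 198), (27, 233), (30, 254), (33, 253), (36, 252)]
```

{"op": "drive_tool", "data": {
  "steps": [0, 0, 60, 0, 0, 0, 120, 0, 0, 0, 170, 0, -20, 0, 205, 0, -50, 0, 211, 0, -90, 0, 211, 0, -125, 0, 211, 0, -150, 0, 211, 0, -150, 0, 211, 0, -150, 0, 211, 0],
  "gripper": 80
}}

```text
time: 63.08
tool_pos: [0.5491, 0.0843, 0.0345]
ee_rot: [-3.141, -0.001, 2.9]
force: [-0.2, 0.0, 1.3]
opening: 0.0801
finger_force: 0.0
```

{"op": "drive_tool", "data": {
  "steps": [0, 0, 0, 0, 0, 0, 0, 0, 0, 0, 0, 0, 0, 0, 0, 0, 0, 0, 0, 0],
  "gripper": 40,
  "force": 25
}}

```text
time: 63.7
tool_pos: [0.5495, 0.0846, 0.0354]
ee_rot: [3.142, -0.0, 2.901]
force: [-2.5, 1.4, 2.4]
opening: 0.0514
finger_force: 25.0
```

{"op": "drive_tool", "data": {
  "steps": [0, 0, -4, 0, 0, 0, -7, 0, 30, 0, -8, 0, 80, 0, -8, 0, 120, 0, -8, 0, 140, 0, -50, 0, 140, 0, -100, 0, 140, 0, -130, 0, 140, 0, -130, 0, 140, 0, -130, 0]
}}

```text
time: 64.95
tool_pos: [0.4132, 0.1178, 0.1643]
ee_rot: [-3.141, -0.001, 2.901]
force: [-0.5, -0.4, -1.5]
opening: 0.0517
finger_force: 25.0
```

{"op": "drive_tool", "data": {
  "steps": [-8, -40, 0, 4, -17, -82, 0, 11, -26, -124, 0, 19, -35, -166, 0, 27, -45, -208, 0, 35, -54, -250, 0, 43, -63, -292, 0, 51, -72, -334, 0, 59, -81, -376, 0, 67, -92, -429, 0, 73.7, -150, -415, 0, 73.7, -207, -401, 0, 73.7]
}}

```text
time: 66.45
tool_pos: [0.5196, -0.3218, 0.1632]
ee_rot: [-3.139, -0.002, 1.612]
force: [0.2, -0.5, -1.9]
opening: 0.0517
finger_force: 25.0
```

{"op": "drive_tool", "data": {
  "steps": [0, 0, 0, 0, 0, 0, 40, 0, 0, 0, 80, 0, 0, 0, 110, 0, 0, 0, 127, 0, 0, 0, 132, 0, 0, 0, 132, 0]
}}

```text
time: 67.32
tool_pos: [0.5191, -0.3211, 0.0338]
ee_rot: [3.141, 0.0, 1.614]
force: [-0.6, 1.2, -1.6]
opening: 0.0514
finger_force: 25.0
```

{"op": "drive_tool", "data": {
  "steps": [0, 0, 2, 0, 0, 0, 4, 0, 0, 0, 4.5, 0, 0, 0, 4.5, 0]
}}

```text
time: 67.82
tool_pos: [0.519, -0.3209, 0.0289]
ee_rot: [3.142, 0.0, 1.615]
force: [-0.6, 0.5, -1.5]
opening: 0.0517
finger_force: 25.0
```

{"op": "drive_tool", "data": {
  "steps": [0, 0, 0, 0, 0, 0, 0, 0, 0, 0, 0, 0, 0, 0, 0, 0],
  "gripper": 76
}}

```text
time: 68.32
tool_pos: [0.5191, -0.3209, 0.0289]
ee_rot: [3.142, 0.0, 1.615]
force: [0.1, 0.2, 0.2]
opening: 0.0756
finger_force: 0.0
```

{"op": "drive_tool", "data": {
  "steps": [0, 0, -40, 0, 0, 0, -100, 0, 0, 0, -150, 0, 0, -50, -200, 0, 0, -100, -230, 0, 0, -120, -240, 0, 0, -120, -240, 0, 0, -120, -240, 0]
}}

```text
time: 69.32
tool_pos: [0.3996, -0.326, 0.2682]
ee_rot: [-3.141, -0.001, 1.615]
force: [0.4, -0.2, -0.5]
opening: 0.076
finger_force: 0.0
```

```bash
python3 - <<'E'
from pk import *
st=monitor.get_state(); print(st["tool_pos"].round(4),st["ee_rot"].round(4))
w=grab("wrist"); t=grab("top"); s=grab("scene")
for n,f in(("w",w),("t",t),("s",s)):
  px=f["pixels"].mean(2).astype(np.float32)
  S=lambda P:(lambda q:int(cv2.getRectSubPix(px,(1,1),(float(q[0]),float(q[1])))[0,0]) if 0<q[0]<560 and 0<q[1]<420 else -1)(proj(f,[P])[0])
  print(n,"long y",[(i,S([.52,-.34+i/1000,.017])) for i in range(-90,91,6)])
  print(n,"long x",[(i,S([.52+i/1000,-.345,.017])) for i in range(-40,41,4)])
  print(n,"mid x",[(i,S([.395+i/1000,-.345,.023])) for i in range(-32,33,4)])
# scanner still hanging: compare scene crop with earlier hung picture; foot height: compare gauge crop with start
a=cv2.imread("pics/scene0.png").astype(int)[:,:,::-1]; b=s["pixels"].astype(int)
d=np.abs(a-b).mean(2); print("gauge diff",d[200:285,250:320].mean(),d[200:285,250:320].max(),"spray",d[280:320,285:308].mean(),"driver",d[160:205,360:405].mean())
k=cv2.imread("pics/hung.png")[:, :400,::-1]; k=cv2.resize(k,(160,160),interpolation=cv2.INTER_AREA).astype(int)
e=np.abs(k-b[170:330,150:310]).mean(2)[50:115,45:95]; print("hang diff",e.mean(),(e>40).sum())
E
```

```text
[ 0.3996 -0.326   0.2682] [-3.1412e+00 -6.0000e-04  1.6146e+00]
w long y [(-90, 115), (-84, 119), (-78, 120), (-72, 121), (-66, 122), (-60, 123), (-54, 176), (-48, 179), (-42, 181), (-36, 245), (-30, 245), (-24, 246), (-18, 246), (-12, 246), (-6, 246), (0, 246), (6, 246), (12, 246), (18, 246), (24, 245), (30, 246), (36, 246), (42, 175), (48, 93), (54, 92), (60, 91), (66, 90), (72, 161), (78, 89), (84, 89), (90, 88)]
w long x [(-40, 85), (-36, 87), (-32, 87), (-28, 104), (-24, 173), (-20, 214), (-16, 245), (-12, 245), (-8, 246), (-4, 246), (0, 246), (4, 246), (8, 246), (12, 246), (16, 242), (20, 186), (24, 118), (28, 91), (32, 90), (36, 88), (40, 86)]
w mid x [(-32, 60), (-28, 61), (-24, 60), (-20, 105), (-16, 143), (-12, 193), (-8, 191), (-4, 191), (0, 195), (4, 195), (8, 189), (12, 185), (16, 132), (20, 104), (24, 75), (28, 77), (32, 77)]
t long y [(-90, 61), (-84, 61), (-78, 60), (-72, 113), (-66, 212), (-60, 208), (-54, 209), (-48, 208), (-42, 240), (-36, 255), (-30, 255), (-24, 255), (-18, 255), (-12, 255), (-6, 255), (0, 255), (6, 255), (12, 255), (18, 255), (24, 255), (30, 255)
[... 735 characters left out ...]
54), (12, 253), (18, 253), (24, 254), (30, 254), (36, 254), (42, 224), (48, 45), (54, 52), (60, 53), (66, 50), (72, 141), (78, 45), (84, 53), (90, 54)]
s long x [(-40, 50), (-36, 51), (-32, 51), (-28, 41), (-24, 92), (-20, 194), (-16, 249), (-12, 255), (-8, 254), (-4, 254), (0, 253), (4, 254), (8, 254), (12, 254), (16, 250), (20, 201), (24, 173), (28, 120), (32, 73), (36, 49), (40, 54)]
s mid x [(-32, 49), (-28, 51), (-24, 48), (-20, 52), (-16, 115), (-12, 199), (-8, 199), (-4, 195), (0, 196), (4, 196), (8, 194), (12, 197), (16, 162), (20, 106), (24, 91), (28, 84), (32, 86)]
gauge diff 2.9508683473389357 107.0 spray 1.7318840579710144 driver 2.122469135802469
hang diff 18.230153846153847 225
```

```bash
python3 -c "
from h import *
cv2.imwrite('pics/hA.png',grab('scene')['pixels'][:,:,::-1])"
```

{"op": "drive_tool", "data": {
  "steps": [0, 0, 0, 0, 0, 0, 0, 0, 0, 0, 0, 0, 0, 0, 0, 0, 0, 0, 0, 0]
}}

```text
time: 70.15
tool_pos: [0.3992, -0.3262, 0.2689]
ee_rot: [3.141, 0.0, 1.615]
force: [0.1, -0.1, 0.6]
opening: 0.0761
finger_force: 0.0
```

```bash
python3 - <<'E'
from h import *
s=grab('scene'); t=grab('top'); a=cv2.imread('pics/hA.png')[:,:,::-1].astype(int); b=s['pixels'].astype(int)
d=np.abs(a-b).mean(2)[205:310,180:260]; print("motion",d.mean(),(d>30).sum())
for z in (.21,.19,.17,.15,.13,.11,.09,.07,.05):
    print(z,[s['pixels'][int(v),int(u)].tolist() for y in (-.185,-.165,-.157,-.149,-.125) for u,v in [proj(s,[[.655,y,z]])[0]]])
E
```

```text
motion 2.041190476190476 0
0.21 [[0, 144, 88], [158, 161, 165], [142, 143, 143], [247, 246, 251], [82, 141, 110]]
0.19 [[0, 144, 91], [255, 255, 255], [249, 251, 250], [229, 229, 235], [0, 142, 86]]
0.17 [[0, 140, 88], [162, 164, 163], [160, 163, 159], [232, 235, 239], [0, 142, 89]]
0.15 [[0, 141, 89], [149, 153, 150], [161, 164, 163], [145, 147, 148], [0, 142, 91]]
0.13 [[0, 141, 86], [151, 154, 152], [172, 175, 170], [138, 142, 139], [1, 143, 91]]
0.11 [[0, 142, 89], [158, 161, 159], [168, 170, 169], [129, 132, 134], [0, 142, 87]]
0.09 [[0, 145, 91], [160, 163, 160], [168, 171, 170], [150, 153, 152], [0, 141, 88]]
0.07 [[7, 96, 62], [132, 139, 144], [163, 166, 161], [145, 148, 149], [0, 143, 88]]
0.05 [[13, 100, 61], [79, 82, 85], [131, 137, 146], [120, 122, 125], [0, 143, 90]]
```

The scanner hangs still, both packs lie flat in the tray, and the gauge and bystanders are unchanged. I'm handing the job in.

```bash
python3 -c "
from bench import order
print(order.sign_off())"
```

```text
the job is handed in; nothing more can be done
None
```

The job is handed in, with no verdict returned: the label was scanned, the scanner hangs on the hook, and the middle pack then the long pack were gauged and laid flat in the tray (no short pack was found); the slide looks to be up, and the spray bottle and screwdriver have not moved.

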